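# Empty the ultrasonic cleaner's basket into the sorting dish

## Task

Lift the small steel basket out of the ultrasonic cleaner by its swinging bail, with the polished stone ball still in it, and set it down gently on the cork mat. Let go, take the basket again by its side walls, hold it low over the wooden dish and tip it spout-down to about 45 degrees so that the ball rolls out into the dish, then bring it level again and stand it back on the cork mat. Do not touch the ball with the gripper, and leave the dish and the other things on the bench where they are.

Things in the scene. Friction and masses are not known exactly. Their poses are not given: they have to be found in the camera images.
- basket: Open steel basket, 90 (x) x 58 (y) x 42 (z) mm, 0.25 kg, walls and floor 3 mm; origin: centre of underside. Front (local -x) is the spout, open but for a 1.5 mm lip; it starts roughly towards the robot. Tip by turning about its y until +x points 45 degrees up. Grip the flat side walls (y = +-29 mm) from above, e.g. at x = +30, z = 26 mm; in the tub there is no room for fingers beside it.
- lip (a point): Middle of the spout lip's top, basket local (-43.5, 0, 4.5) mm; the ball leaves the basket here or up to 15 mm to either side.
- bail (a joint): Bail angle about the basket's y axis (rad); 0 = upright, range -0.9 to 0.9. Its hinge at basket local x = 7, z = 36 mm turns easily, with a little drag, but lightly holds the bail near upright, so the basket swings to about level from the bail and cannot be tipped by it.
- bail_grip (a point): Centre of the bail's black grip: a bar 34 mm along the basket's y, 10 mm thick (pinch here), 12 mm high; 40 mm from the hinge, so 76 mm above the basket's underside (top 82 mm) with the bail upright. The bail's thin steel side rods are 32.5 mm either side of the middle.
- stone: Polished white stone ball, 25 mm in diameter, 21 g, loose in the basket. Origin: its centre. It starts in the rear of the basket, behind a rib 1.5 mm high across the floor at basket local x = 10 mm, which keeps it there until the basket is tipped spout-down by some 25 to 35 degrees; then it rolls over rib and lip and drops out. Rough swinging can spill it.
- cleaner: Ultrasonic cleaner, fixed, grey housing 190 (x) x 126 (y) x 112 (z) mm; origin: centre of its underside. Its dry tub, 112 (x) x 84 (y) mm, centred, is open at the top; tub floor 60 mm above the bench, rim at 112 mm. The basket stands on the tub floor, nearly square with the tub.
- mat: Cork mat, fixed, 160 (x) x 130 (y) mm, 3 mm thick; origin: centre of its underside, on the bench, so its top is 3 mm up.
- dish: Square shallow wooden dish, loose, 0.6 kg, 150 x 150 mm outside, 40 mm high, walls and floor 6 mm, grey lining; origin: centre of its underside.
- doming_block: Bystander: steel doming cube, 50 mm, with hollows; origin: centre of its underside.
- screwdriver: Bystander: small screwdriver lying along y, 130 mm long; origin: underside of its middle.
- jar: Bystander: lidded jar, 52 mm across, 60 mm high; origin: centre of its underside.

How it is judged (in metres and radians):
On the way, in this order (a step that is already met when the one before it is completed fails the run):
1. the basket stands level on the cork mat, let go, with the stone ball still in it (horizontal distance between basket and mat below 0.075 m and z of basket in the frame of mat between 0.001 and 0.006 m and angle between basket's own z axis and vertical below 0.06 rad and distance between stone and basket below 0.052 m and z of stone in the frame of basket below 0.03 m and contact force between the fingers and basket below 0.05 N), for 0.2 s.
2. the basket is held with its spout low over the dish, within 120 mm of its bottom, tipped spout-down by 35 to 60 degrees (angle between basket's own x axis and vertical between 0.52 and 0.96 rad and horizontal distance between lip and dish below 0.1 m and z of lip in the frame of dish below 0.12 m), for 0.3 s.
At the end, for the whole second after the job is handed in: The stone ball lies at rest on the floor of the dish; the basket stands level (within 3.4 degrees) on the cork mat, its centre within 75 mm of the mat's centre, released and at rest (x of stone in the frame of dish between -0.07 and 0.07 m and y of stone in the frame of dish between -0.07 and 0.07 m and z of stone in the frame of dish below 0.025 m and linear speed of stone below 0.05 m/s and horizontal distance between basket and mat below 0.075 m and z of basket in the frame of mat between 0.001 and 0.006 m and angle between basket's own z axis and vertical below 0.06 rad and linear speed of basket below 0.02 m/s and contact force between the fingers and basket below 0.05 N); the robot touches nothing.
It fails at once if the gripper or arm touches the stone ball (contact force between any of the fingers, the arm and stone above 0.1 N).
It fails at once if the basket is tipped by more than 68 degrees (angle between basket's own z axis and vertical above 1.19 rad).
It fails at once if the basket is banged or pressed on the mat with more than 60 N (contact force between basket and mat above 60 N).
It fails at once if the dish is moved by more than 30 mm (distance of dish from where it was at the start of the episode above 0.03 m).
It fails at once if a bystander (doming block, screwdriver, jar) is moved by more than 20 mm (distance of any of doming_block, screwdriver, jar from where it was at the start of the episode above 0.02 m).
It also fails if it takes over 72 s, if anything falls off the work surface, if the arm or the gripper's body presses on something with over 40 N, if the wrist force passes 120 N, or if a joint passes its speed limit or range.

## Robot

A 6-joint arm with a two-finger parallel gripper is mounted at the origin on the work surface. World frame = base frame: x ahead of the robot, y to its left, z up, the work surface at z = 0. Lengths are in mm, angles in rad, forces in N, time in s.
With the tool pointing down it reaches from about 400 to 925 mm from the base axis. Payload 3.4 kg.
Tool frame: the origin (TCP) lies at the very end of the fingers, on their centre line; the grasp point (between the pads) lies 19 mm behind it; z points along the fingers, x is the direction in which the jaws open and shut, and the axes are right-handed (so a half turn about z gives the same grasp; the last joint's range is limited). The gripper opens to 85 mm and grips with 20 to 120 N. Pads are 22 mm wide; open, the fingers measure 114 mm over their backs; the gripper's body (76 mm by 85 mm) begins 54 mm behind the grasp point. The pads swing forward as they close: fully open they stand 13 mm farther back than shut.
Start: joints at [-1.327, 0.307, 1.506, -0, 1.328, -0.073], TCP at [179.651, -546.22, 231.305] pointing down, gripper open.
Joint ranges: [-3.12, 3.12], [-1.05, 2.28], [0.14, 2.33], [-1.42, 4.57], [0.1, 2.73], [-2.68, 2.68]. Speed limits (rad/s): [2.57, 2.57, 3.14, 3.14, 3.14, 3.14].

## Interface

Orientations are given as a rotation vector (axis times angle).
In Python, from cell import ctrl gives the robot as it stands.
- The arm moves only by the tool move_arm, never from a script. Its argument "series" is a list of rows, each a list of 7 numbers: the finger opening in cm, from 0 to 8.54, then the shift along the tool's x, y, z in cm, then the turn, a rotation vector about the tool's x, y, z in degrees. In form: [[fingers, x, y, z, rx, ry, rz], ...]. A call has 1 to 20 rows; each row shifts and turns the pose as measured when the row begins, along the tool's axes as they then stand; what a row does not reach is not made up. A row lasts 1/10 s, in which the tool goes at most 50 mm and 8.59 degrees, less where a joint would pass 70% of its speed; a pose out of reach is approached as far as the arm can. A call is refused whole if a number of a shift passes 5 or a number of a turn 8.59, either way. A call with a gripper value outside its range is refused whole. The fingers move at their own pace and stop on an object; "newtons" is the grip in N (left out, the last holds). Time passes only in rows, so rows that do not move let the fingers close. It gives the time, the measured TCP pose, the force and the opening at its end, in the units of the state.
- ctrl.read_state(): the state, without advancing time (a new reading comes with each control period).
- ctrl.get_image(name): name is "scene" or "top" or "wrist"; returns a dict with "img" (400x640x3 uint8, red, green, blue), "fx", "fy", "cx", "cy" (pixels), "R" (3x3) and "t" (3): a world point X has camera coordinates R X + t. Camera axes: x right, y down, z forward; pixel columns grow to the right and rows downward; lengths in mm; the calibration is good to about 2 mm. A picture is of the moment at which its call begins. There is no depth.
- ctrl.sign_off(): hands the job in, once; it reports no verdict.
The state is a dict: "time_s": time; "q": joint angles; "joint_vel": joint speeds; "effort": joint torques, N m; "position": TCP position; "ee_rot": TCP orientation; "contact_force": force on the tool from outside, world axes, zero at the start; "torque": the same for the moment, N m; "width": opening from 0.0 (shut) to 1.0 (fully open).
Only numpy, scipy, OpenCV 4.12 (cv2) and the standard library are available. Lean on these libraries where they do the work, as an engineer would, in place of code of your own. Each camera call takes 0.05 s, during which the arm holds its last target.

## Working session

There is one attempt and no reset: what is moved stays moved. The work goes in short steps, Python scripts to look and compute and a tool call to move; the robot and the scene stay as the last step left them, time stands still between calls to the robot, and variables do not carry over. Pictures are saved under pics/ and viewed, and the job is handed in when it is done.

Besides the shell and the picture viewer there is one more tool, called after "Emit:" as name([rows], argument=value, ...), one row to a line, values as JSON. move_arm: Moves the arm, as the interface text tells. Its arguments: {"type":"object","properties":{"series":{"type":"array","items":{"type":"array","items":{"type":"number"}}},"newtons":{"type":"number"}},"required":["series"]}

```bash
mkdir -p pics; ls
python3 - <<'E'
from cell import ctrl
import cv2,json
s=ctrl.read_state();print(s)
for n in ["scene","top","wrist"]:
    d=ctrl.get_image(n);cv2.imwrite(f"pics/{n}0.png",d["img"][:,:,::-1]);print(n,d["fx"],d["fy"],d["cx"],d["cy"],d["R"],d["t"])
E
```

```text
pics
{'time_s': 0.0, 'q': array([-1.32651423e+00,  3.07563307e-01,  1.50769722e+00, -6.31146789e-07,
        1.32837996e+00, -7.35214978e-02]), 'joint_vel': array([ 2.28080178e-04,  7.53596407e-04,  1.42452794e-03, -1.63745543e-03,
       -1.72404695e-03,  9.66980687e-06]), 'effort': array([-3.51177650e-04, -4.57551777e+01, -2.51914126e+01, -1.62675019e-04,
        1.34491190e-02,  2.26626526e-06]), 'position': array([ 179.47026186, -545.53188836,  230.37759494]), 'ee_rot': array([-2.54389341e+00,  1.84117356e+00,  2.45984107e-03]), 'contact_force': array([ 0.18748014, -0.5934736 ,  0.89157649]), 'torque': array([-0.01091433, -0.00467647, -0.01051187]), 'width': 0.9964762300671706}
scene 370.0533740242557 370.0533740242557 318.40161974893925 199.2582676702818 [[-0.86226094  0.50608833 -0.01951103]
 [ 0.36452017  0.59339362 -0.71764131]
 [-0.35161217 -0.62590624 -0.69613955]] [ 514.93149924 -137.99996791 1173.81324025]
top 376.65190876965363 376.65190876965363 322.16797454686343 203.2572440647693 [[-0.00478161 -0.99958619 -0.02836508]
 [-0.99540227  0.00747132 -0.09549083]
 [ 0.09566324  0.02777807 -0.99502609]] [ 23.52997616 591.07390071 783.24018404]
wrist 360.4894015310814 360.4894015310814 319.52804249249056 199.83046824082803 [[ 0.31188549 -0.95011714 -0.00220537]
 [-0.90901248 -0.29906623  0.29026832]
 [-0.27644846 -0.08852577 -0.95694276]] [-573.87613772  -38.10317116  380.14363865]
```

View pics/scene0.png

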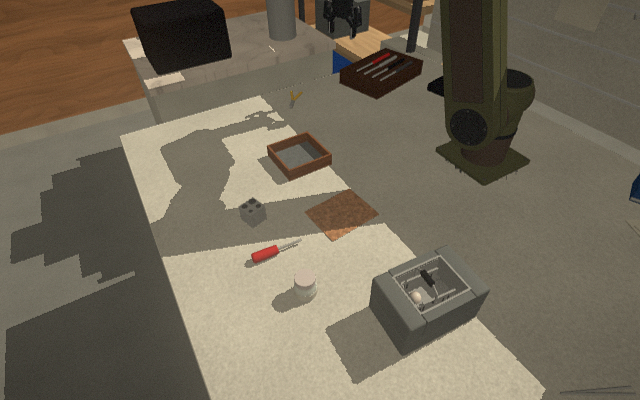

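View pics/top0.png

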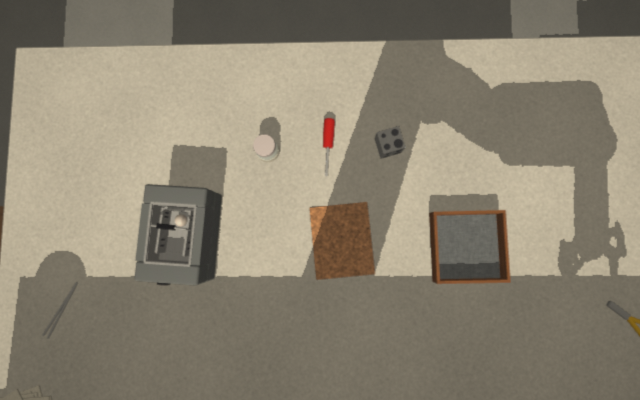

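View pics/wrist0.png

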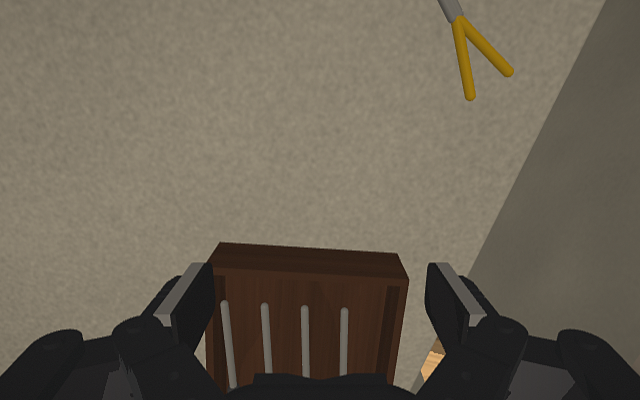

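The top view shows the cleaner at about (177,235), the mat at (342,240), the dish at (470,246), the cube at (390,141), the screwdriver at (328,143) and the jar at (265,147). I'll enlarge the cleaner, then measure.

```bash
cat > h.py <<'E'
from cell import ctrl
import numpy as np, cv2
from scipy.spatial.transform import Rotation as Ro
def bp(d,u,v,z):
    r=np.array([(u-d["cx"])/d["fx"],(v-d["cy"])/d["fy"],1.]);R=d["R"];c=-R.T@d["t"];w=R.T@r
    return c+w*(z-c[2])/w[2]
def pj(d,X):
    p=d["R"]@np.asarray(X,float)+d["t"];return np.array([d["fx"]*p[0]/p[2]+d["cx"],d["fy"]*p[1]/p[2]+d["cy"]])
def tri(obs):
    A=[];b=[]
    for d,u,v in obs:
        r=np.array([(u-d["cx"])/d["fx"],(v-d["cy"])/d["fy"],1.]);w=d["R"].T@r;w/=np.linalg.norm(w);c=-d["R"].T@d["t"]
        P=np.eye(3)-np.outer(w,w);A.append(P);b.append(P@c)
    return np.linalg.lstsq(np.vstack(A),np.hstack(b),rcond=None)[0]
def crop(d,x0,y0,x1,y1,k,f):
    cv2.imwrite(f,cv2.resize(d["img"][y0:y1,x0:x1,::-1],None,fx=k,fy=k,interpolation=cv2.INTER_CUBIC))
E
python3 - <<'E'
from h import *
d=ctrl.get_image("top");s=ctrl.get_image("scene")
crop(d,127,175,227,295,5,"pics/a1.png");crop(s,360,240,500,360,5,"pics/a2.png");crop(d,300,190,520,290,3.6,"pics/a3.png")
E
```

```text
(no output)
```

View pics/a1.png

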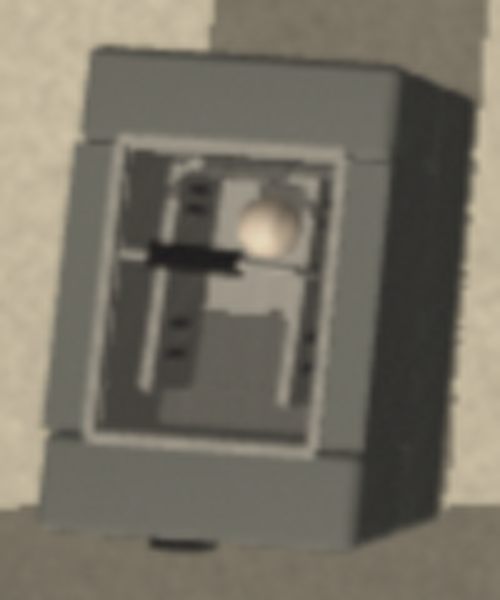

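View pics/a2.png

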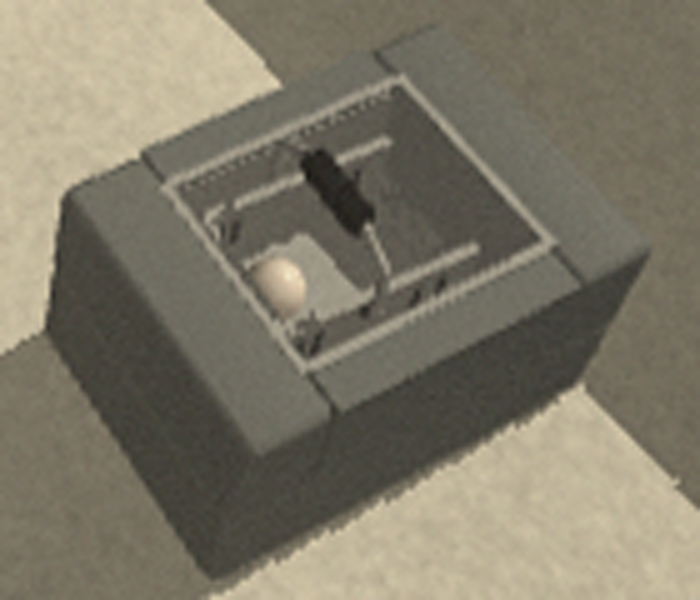

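View pics/a3.png

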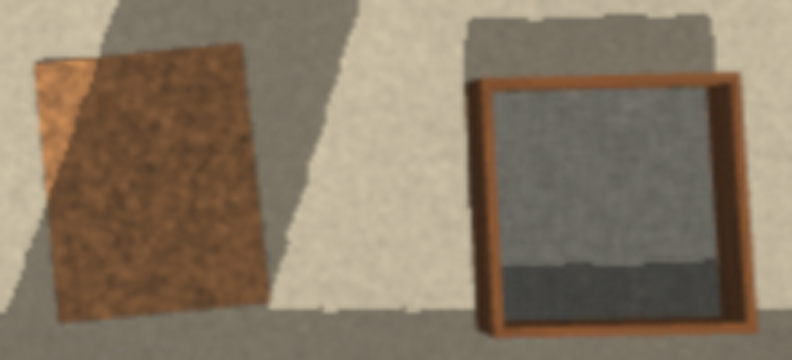

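Run:
```python
from h import *
np.set_printoptions(precision=1,suppress=True)
d=ctrl.get_image("top");s=ctrl.get_image("scene")
f=lambda p,x,y,k:((p[0]+.5)/k-.5+x,(p[1]+.5)/k-.5+y)
A=lambda p:f(p,127,175,5)
B=lambda p:f(p,300,190,3.6)
C=lambda p:f(p,360,240,5)
def quad(P,z,g):
    q=np.array([bp(d,*g(p),z) for p in P]);print(q[:,:2].tolist(),"c",q.mean(0),"sides",[np.linalg.norm(q[i]-q[i-1]) for i in range(4)])
    for i in range(4):
        e=q[i]-q[i-1];print(np.degrees(np.arctan2(e[1],e[0])))
quad([(122,143),(345,155),(312,448),(90,437)],112,A)
quad([(36,63),(242,44),(268,302),(60,322)],3,B)
quad([(468,80),(740,73),(757,330),(490,335)],40,B)
quad([(170,175),(305,185),(283,403),(145,388)],102,A)
for a,b in [((195,258),(338,192)),((150,253),(312,160)),((240,264),(365,225))]:
    X=tri([(d,*A(a)),(s,*C(b))]);print("grip",X,pj(d,X)-A(a),pj(s,X)-C(b))
print(bp(d,*A((195,258)),138))
print("jar,cube,sd",bp(d,264,146,60),bp(d,390,141,50),bp(d,328,143,10))
```

```text
[[585.8212353549542, 352.9165295614611], [580.4546970287258, 264.56291239303977], [467.41190267822367, 274.2527946222643], [471.86769829871326, 360.9647962845774]] c [526.4 313.2 112. ] sides [np.float64(114.2373984510961), np.float64(88.51644706127126), np.float64(113.45733635242), np.float64(86.82640927100792)]
-4.039955809097575
-93.47583626242324
175.1006560417442
87.05837801261954
[[585.2087578743065, 48.5284912362189], [596.0365602488804, -78.52886580460792], [439.18914997353187, -91.67857170432492], [427.50621644853777, 34.21052194871265]] c [512.  -21.9   3. ] sides [np.float64(158.35117876626072), np.float64(127.51789396968165), np.float64(157.3976647708998), np.float64(126.43003929657183)]
5.187717410415138
-85.12903411793701
-175.20766806321825
95.30205559783566
[[570.2359546194429, -206.4723830670441], [573.23859394161, -363.4962629816343], [426.0873386697847, -365.62878638446125], [423.5171415314096, -214.32991771973664]] c [ 498.3 -287.5   40. ] sides [np.float64(146.92906780068913), np.float64(157.052585799568), np.float64(147.16670677886867), np.float64(151.3206977665504)]
3.065550261899447
-88.90451314686382
-179.16972479894676
90.97322132598548
[[573.9351074027326, 338.0534351223704], [569.5915254160702, 283.88628179628125], [484.2105843533674, 290.0393255508259], [490.2384180961926, 344.90340192676973]] c [529.5 314.2 102. ] sides [np.float64(83.97653151980529), np.float64(54.341026894298814), np.float64(85.60236587967694), np.float64(55.19421759764824)]
-4.678815866988869
-94.58465184334344
175.87806107512216
83.73014596902622
grip [540.1 312.3 134.1] [ 0.1 -0.1] [ 0.2 -0. ]
grip [547.3 311.6 160.3] [ 3.3 -3.6] [ 4.8 -0.3]
grip [532.1 313.  106.2] [-3.1  3.2] [-4.5  0.1]
[539.7 310.7 138. ]
jar,cube,sd [710.6 141.3  60. ] [ 720.7 -125.3   50. ] [728.4   6.7  10. ]
```

```bash
cat >> h.py <<'E'
def go(target=None, z=None, x=None, grip=None):
    """print tool-frame shift (cm) and rotvec (deg) to reach TCP target with tool z, tool x dirs"""
    s=ctrl.read_state();R=Ro.from_rotvec(s["ee_rot"]).as_matrix()
    print("t",round(s["time_s"],2),"pos",s["position"].round(1),"x",R[:,0].round(3),"z",R[:,2].round(3),"w",round(s["width"]*85.4,1),"F",s["contact_force"].round(1))
    if target is not None: print("shift cm",(R.T@(np.array(target)-s["position"])/10).round(2))
    if z is not None:
        z=np.array(z,float);z/=np.linalg.norm(z);x=np.array(x,float);x-=z*(x@z);x/=np.linalg.norm(x)
        T=np.c_[x,np.cross(z,x),z];print("rot deg",np.degrees(Ro.from_matrix(R.T@T).as_rotvec()).round(1))
E
python3 - <<'E'
from h import *
a=np.radians(-4.5);bx=[np.cos(a),np.sin(a),0]
go([540,312,220],[0,0,-1],bx);go(None,[0,0,-1],[-b for b in bx])
d=ctrl.get_image("wrist");print("cam",-d["R"].T@d["t"])
E
```

```text
t 0.35 pos [ 179.6 -546.1  231.1] x [ 0.312 -0.95  -0.001] z [-0.  0. -1.] w 85.1 F [0.1 0.2 0.4]
shift cm [-70.25 -61.05   1.14]
rot deg [ -0.    0.  -67.3]
t 0.35 pos [ 179.6 -546.1  231.1] x [ 0.312 -0.95  -0.001] z [-0.  0. -1.] w 85.1 F [0.1 0.2 0.4]
rot deg [  0.    0.  112.7]
cam [ 249.50700792 -523.27136863  374.16480679]
```

Emit:
move_arm([
  [5, 0, 0, 0, 0, 0, -8.4],
  [5, 0, 0, 0, 0, 0, -8.4],
  [5, 0, 0, 0, 0, 0, -8.4],
  [5, 0, 0, 0, 0, 0, -8.4],
  [5, 0, 0, 0, 0, 0, -8.4],
  [5, 0, 0, 0, 0, 0, -8.4],
  [5, 0, 0, 0, 0, 0, -8.4],
  [5, 0, 0, 0, 0, 0, -8.4],
  [5, 3, -3, 0, 0, 0, 0],
  [5, 3, -3, 0, 0, 0, 0],
  [5, 3, -3, 0, 0, 0, 0],
  [5, 3, -3, 0, 0, 0, 0],
  [5, 3, -3, 0, 0, 0, 0],
  [5, 3, -3, 0, 0, 0, 0],
  [5, 3, -3, 0, 0, 0, 0],
  [5, 3, -3, 0, 0, 0, 0],
])

```text
time_s: 2.0
position: [436.2, -316.7, 231.0]
ee_rot: [3.135, -0.091, 0.002]
contact_force: [0.2, -0.6, -0.8]
width: 0.588
```

Run:
```python
from h import *
a=np.radians(-4.5);bx=[np.cos(a),np.sin(a),0]
go([540,312,220],[0,0,-1],bx)
```

```text
t 2.0 pos [ 436.2 -316.7  231. ] x [ 0.998 -0.058  0.001] z [ 0.001 -0.005 -1.   ] w 50.2 F [ 0.2 -0.6 -0.8]
shift cm [  6.72 -63.37   0.77]
rot deg [ 0.3 -0.1  1.2]
```

Emit:
move_arm([
  [5, 0.6, -4.2, 0, 0, 0, 0],
  [5, 0.6, -4.2, 0, 0, 0, 0],
  [5, 0.6, -4.2, 0, 0, 0, 0],
  [5, 0.6, -4.2, 0, 0, 0, 0],
  [5, 0.6, -4.2, 0, 0, 0, 0],
  [5, 0.6, -4.2, 0, 0, 0, 0],
  [5, 0.6, -4.2, 0, 0, 0, 0],
  [5, 0.6, -4.2, 0, 0, 0, 0],
  [5, 0.6, -4.2, 0, 0, 0, 0],
  [5, 0.6, -4.2, 0, 0, 0, 0],
  [5, 0.6, -4.2, 0, 0, 0, 0],
  [5, 0.1, -4.2, 0, 0, 0, 0],
  [5, 0, -4.2, 0, 0, 0, 1.2],
  [5, 0, -3.5, 0, 0, 0, 0],
  [5, 0, 0, 0, 0, 0, 0],
])

```text
time_s: 3.5
position: [545.6, 287.6, 229.1]
ee_rot: [3.135, -0.116, 0.021]
contact_force: [-0.4, -0.6, 0.5]
width: 0.585
```

Run:
```python
from h import *
a=np.radians(-4.5);bx=[np.cos(a),np.sin(a),0]
go([540,312,117],[0,0,-1],bx)
for n in ["wrist","scene"]:
    d=ctrl.get_image(n);cv2.imwrite(f"pics/b_{n}.png",d["img"][:,:,::-1])
    print(pj(d,[540,312,136]))
```

```text
t 3.5 pos [545.6 287.6 229.1] x [ 0.997 -0.074  0.014] z [ 0.013 -0.005 -1.   ] w 50.0 F [-0.4 -0.6  0.5]
shift cm [-0.89 -2.44 11.19]
rot deg [ 0.2 -0.8  0.2]
[307.33029531 168.06663475]
[427.47729831 277.31270508]
```

View pics/b_wrist.png

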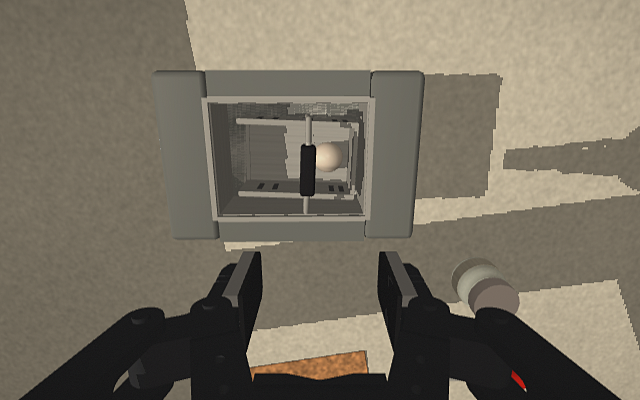

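The wrist view shows the grip bar at (308,170). My estimate predicted (307,168), so they agree. I'll align and descend.

Emit:
move_arm([
  [5, -0.9, -2.4, 0, 0.2, -0.8, 0],
  [5, 0, 0, 2, 0, 0, 0],
  [5, 0, 0, 2, 0, 0, 0],
  [5, 0, 0, 2, 0, 0, 0],
  [5, 0, 0, 0, 0, 0, 0],
])

```text
time_s: 4.1
position: [538.1, 300.8, 168.6]
ee_rot: [3.132, -0.129, -0.001]
contact_force: [-0.2, -0.7, -0.2]
width: 0.585
```

Run:
```python
from h import *
a=np.radians(-4.5);bx=[np.cos(a),np.sin(a),0]
go([540,312,118],[0,0,-1],bx)
d=ctrl.get_image("wrist");cv2.imwrite(f"pics/c_w.png",d["img"][:,:,::-1]);print(pj(d,[540,312,136]))
```

```text
t 4.1 pos [538.1 300.8 168.6] x [ 0.997 -0.082 -0.   ] z [-0.001 -0.007 -1.   ] w 49.9 F [-0.2 -0.7 -0.2]
shift cm [ 0.1  -1.16  5.05]
rot deg [ 0.4  0.  -0.2]
[322.48407054 216.52388699]
```

View pics/c_w.png

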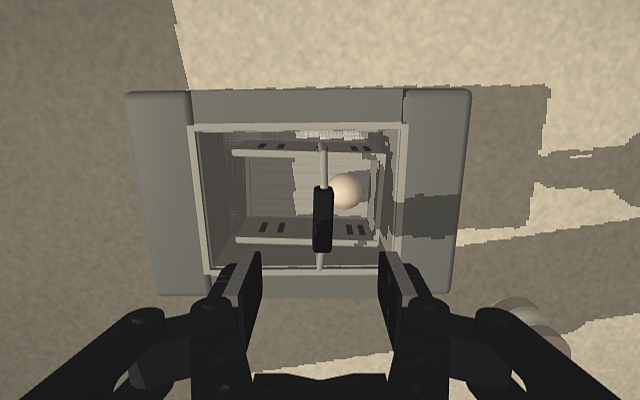

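Emit:
move_arm([
  [5, 0.1, -1.0, 0, 0.3, 0, 0],
  [5, 0, 0, 1.5, 0, 0, 0],
  [5, 0, 0, 1.5, 0, 0, 0],
  [5, 0, 0, 1.5, 0, 0, 0],
  [5, 0, 0, 0.3, 0, 0, 0],
])

```text
time_s: 4.65
position: [547.7, 312.9, 129.5]
ee_rot: [-3.131, 0.136, -0.024]
contact_force: [0.3, -0.6, 0.2]
width: 0.584
```

Run:
```python
from h import *
a=np.radians(-4.5);bx=[np.cos(a),np.sin(a),0]
go([540,311,118],[0,0,-1],bx)
d=ctrl.get_image("wrist");cv2.imwrite(f"pics/d_w.png",d["img"][:,:,::-1]);print(pj(d,[540,311,136]))
```

```text
t 4.65 pos [547.7 312.9 129.5] x [ 0.996 -0.087  0.015] z [ 0.016  0.007 -1.   ] w 49.9 F [ 0.3 -0.6  0.2]
shift cm [-0.77  0.27  1.13]
rot deg [-0.5 -0.9 -0.5]
[303.30281407 278.78057787]
```

View pics/d_w.png

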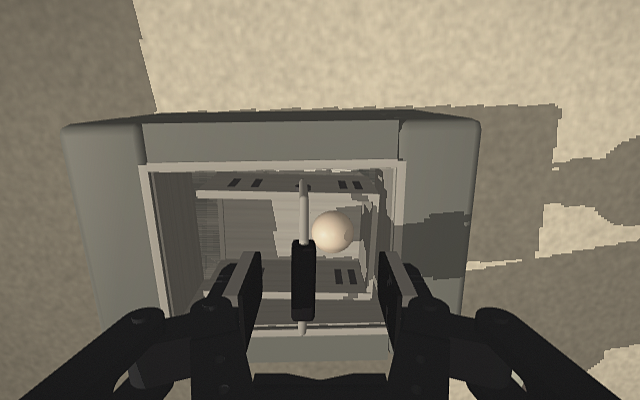

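Emit:
move_arm([
  [5, -0.8, 0.2, 0, -0.5, -0.9, -0.4],
  [5, 0, 0, 0, 0, 0, 0],
  [5, 0, 0, 0, 0, 0, 0],
])

```text
time_s: 5.0
position: [541.3, 312.8, 133.1]
ee_rot: [-3.137, 0.125, -0.005]
contact_force: [0.4, -0.5, -0.3]
width: 0.586
```

Run:
```python
from h import *
a=np.radians(-4.5);bx=[np.cos(a),np.sin(a),0]
go([540,311,118],[0,0,-1],bx)
```

```text
t 5.0 pos [541.3 312.8 133.1] x [ 0.997 -0.079  0.003] z [ 0.004  0.002 -1.   ] w 50.0 F [ 0.4 -0.5 -0.3]
shift cm [-0.12  0.2   1.51]
rot deg [-0.1 -0.2 -0.1]
```

Emit:
move_arm([
  [5, -0.1, 0.2, 1.0, 0, -0.2, 0],
  [5, 0, 0, 0.5, 0, 0, 0],
  [5, 0, 0, 0, 0, 0, 0],
])

```text
time_s: 5.3
position: [540.8, 311.2, 118.3]
ee_rot: [-3.136, 0.125, -0.003]
contact_force: [0.1, -0.2, 0.1]
width: 0.584
```

Run:
```python
from h import *
a=np.radians(-4.5);bx=[np.cos(a),np.sin(a),0]
go([540,311,118],[0,0,-1],bx)
```

```text
t 5.3 pos [540.8 311.2 118.3] x [ 0.997 -0.079  0.002] z [ 0.002  0.004 -1.   ] w 49.9 F [ 0.1 -0.2  0.1]
shift cm [-0.08  0.03  0.03]
rot deg [-0.2 -0.1 -0.1]
```

Aligned. I'll close on the bail.

Emit:
move_arm([
  [0.5, 0, 0, 0, 0, 0, 0],
  [0.5, 0, 0, 0, 0, 0, 0],
  [0.5, 0, 0, 0, 0, 0, 0],
  [0.5, 0, 0, 0, 0, 0, 0],
  [0.5, 0, 0, 0, 0, 0, 0],
  [0.5, 0, 0, 0, 0, 0, 0],
  [0.5, 0, 0, 0, 0, 0, 0],
], newtons=50)

```text
time_s: 6.0
position: [540.3, 311.1, 117.8]
ee_rot: [-3.136, 0.125, -0.001]
contact_force: [-0.6, 0.6, 0.0]
width: 0.106
```

Run:
```python
from h import *
go()
d=ctrl.get_image("wrist");cv2.imwrite(f"pics/e_w.png",d["img"][:,:,::-1])
```

```text
t 6.0 pos [540.3 311.1 117.8] x [ 0.997 -0.08   0.   ] z [ 0.001  0.003 -1.   ] w 9.1 F [-0.6  0.6  0. ]
```

View pics/e_w.png

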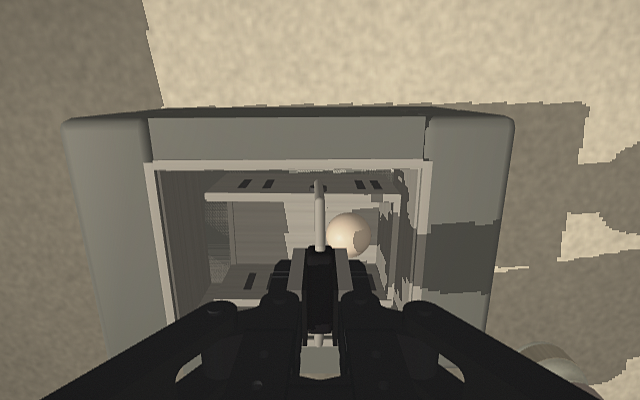

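The pads hold the bar at 9 mm opening. Next is a gentle lift.

Emit:
move_arm([
  [0.5, 0, 0, -0.5, 0, 0, 0],
  [0.5, 0, 0, -0.8, 0, 0, 0],
  [0.5, 0, 0, -1, 0, 0, 0],
  [0.5, 0, 0, -1, 0, 0, 0],
  [0.5, 0, 0, -1, 0, 0, 0],
  [0.5, 0, 0, -1, 0, 0, 0],
  [0.5, 0, 0, -1, 0, 0, 0],
  [0.5, 0, 0, -1, 0, 0, 0],
  [0.5, 0, 0, -1, 0, 0, 0],
  [0.5, 0, 0, -1, 0, 0, 0],
  [0.5, 0, 0, -0.8, 0, 0, 0],
  [0.5, 0, 0, -0.4, 0, 0, 0],
  [0.5, 0, 0, 0, 0, 0, 0],
])

```text
time_s: 7.35
position: [540.1, 310.6, 233.0]
ee_rot: [-3.136, 0.125, -0.002]
contact_force: [-0.0, 0.1, -2.7]
width: 0.103
```

Run:
```python
from h import *
a=np.radians(-4.5);bx=[np.cos(a),np.sin(a),0]
go([519,-22,210],[0,0,-1],bx)
d=ctrl.get_image("wrist");cv2.imwrite(f"pics/f_w.png",d["img"][:,:,::-1])
d=ctrl.get_image("scene");crop(d,340,170,500,350,4,"pics/f_s.png")
```

```text
t 7.35 pos [540.1 310.6 233. ] x [ 0.997 -0.079  0.001] z [ 0.002  0.003 -1.   ] w 8.8 F [-0.   0.1 -2.7]
shift cm [ 0.53 33.33  2.19]
rot deg [-0.2 -0.1 -0.1]
```

View pics/f_w.png

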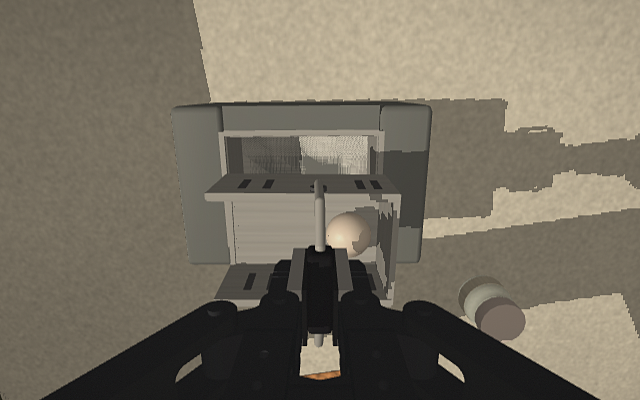

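View pics/f_s.png

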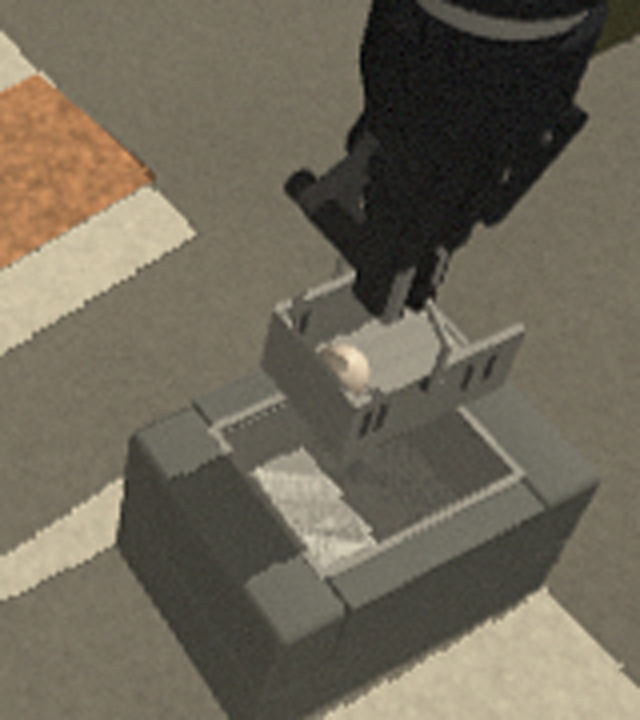

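The basket hangs level with the ball in the rear, and its underside is well above the rim. I'll carry it to the mat.

Emit:
move_arm([
  [0.5, 0, 0.4, 0, 0, 0, 0],
  [0.5, 0, 0.8, 0, 0, 0, 0],
  [0.5, 0, 1.2, 0, 0, 0, 0],
  [0.5, 0, 1.6, 0, 0, 0, 0],
  [0.5, 0, 2, 0, 0, 0, 0],
  [0.5, 0, 2, 0, 0, 0, 0],
  [0.5, 0, 2, 0, 0, 0, 0],
  [0.5, 0, 2, 0, 0, 0, 0],
  [0.5, 0, 2, 0, 0, 0, 0],
  [0.5, 0, 2, 0, 0, 0, 0],
  [0.5, 0, 2, 0, 0, 0, 0],
  [0.5, 0, 2, 0, 0, 0, 0],
  [0.5, 0, 2, 0, 0, 0, 0],
  [0.5, 0.2, 2, 0, 0, 0, 0],
  [0.5, 0.2, 2, 0, 0, 0, 0],
  [0.5, 0.2, 2, 0, 0, 0, 0],
  [0.5, 0, 1.6, 0, 0, 0, 0],
  [0.5, 0, 1.2, 0, 0, 0, 0],
  [0.5, 0, 0.8, 0, 0, 0, 0],
  [0.5, 0, 0.4, 0, 0, 0, 0],
])

```text
time_s: 9.45
position: [506.2, -43.6, 230.1]
ee_rot: [3.131, -0.141, -0.013]
contact_force: [0.1, 0.7, -3.0]
width: 0.105
```

Run:
```python
from h import *
a=np.radians(-4.5);bx=[np.cos(a),np.sin(a),0]
go([519,-22,64],[0,0,-1],bx)
d=ctrl.get_image("wrist");cv2.imwrite(f"pics/g_w.png",d["img"][:,:,::-1])
```

```text
t 9.45 pos [506.2 -43.6 230.1] x [ 0.996 -0.09  -0.008] z [-0.008 -0.007 -1.   ] w 9.0 F [ 0.1  0.7 -3. ]
shift cm [ 1.21 -2.4  16.58]
rot deg [ 0.5  0.4 -0.7]
```

View pics/g_w.png

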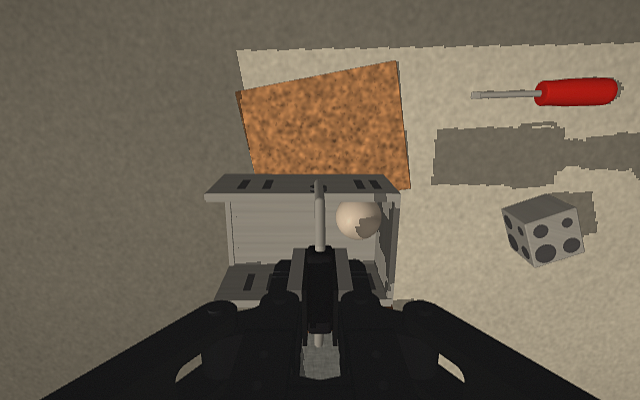

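Emit:
move_arm([
  [0.5, 0.3, -0.5, 0, 0.2, 0.2, -0.3],
  [0.5, 0.4, -0.8, 0.5, 0.3, 0.2, -0.3],
  [0.5, 0.3, -0.7, 0.8, 0, 0, 0],
  [0.5, 0.1, -0.3, 1.2, 0, 0, 0],
  [0.5, 0, 0, 1.3, 0, 0, 0],
  [0.5, 0, 0, 1.3, 0, 0, 0],
  [0.5, 0, 0, 1.3, 0, 0, 0],
  [0.5, 0, 0, 1.3, 0, 0, 0],
  [0.5, 0, 0, 1.3, 0, 0, 0],
  [0.5, 0, 0, 1.3, 0, 0, 0],
  [0.5, 0, 0, 1.2, 0, 0, 0],
  [0.5, 0, 0, 0.8, 0, 0, 0],
  [0.5, 0, 0, 0.4, 0, 0, 0],
  [0.5, 0, 0, 0, 0, 0, 0],
  [0.5, 0, 0, 0, 0, 0, 0],
])

```text
time_s: 11.0
position: [518.2, -8.5, 87.1]
ee_rot: [-3.136, 0.101, 0.016]
contact_force: [0.2, -0.4, -3.6]
width: 0.105
```

Run:
```python
from h import *
a=np.radians(-4.5);bx=[np.cos(a),np.sin(a),0]
go([519,-22,61],[0,0,-1],bx)
d=ctrl.get_image("scene");crop(d,280,130,430,260,4,"pics/h_s.png")
```

```text
t 11.0 pos [518.2  -8.5  87.1] x [ 0.998 -0.065 -0.01 ] z [-0.01   0.005 -1.   ] w 9.0 F [ 0.2 -0.4 -3.6]
shift cm [0.19 1.35 2.6 ]
rot deg [-0.2  0.6  0.8]
```

View pics/h_s.png

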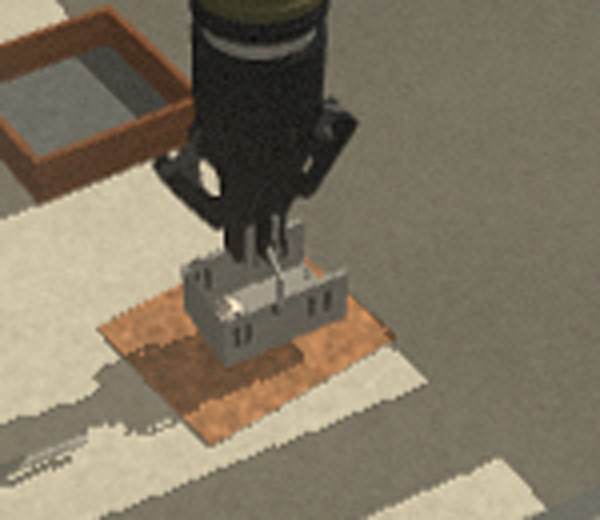

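Emit:
move_arm([
  [0.5, 0.1, 0.6, 0, 0, 0.6, 0],
  [0.5, 0, 0.5, 0.4, 0, 0, 0],
  [0.5, 0, 0, 0.5, 0, 0, 0],
  [0.5, 0, 0, 0.5, 0, 0, 0],
  [0.5, 0, 0, 0.4, 0, 0, 0],
  [0.5, 0, 0, 0.2, 0, 0, 0],
  [0.5, 0, 0, 0, 0, 0, 0],
])

```text
time_s: 11.75
position: [520.0, -21.3, 67.2]
ee_rot: [-3.136, 0.103, -0.009]
contact_force: [1.1, -0.8, -3.3]
width: 0.102
```

Run:
```python
from h import *
a=np.radians(-4.5);bx=[np.cos(a),np.sin(a),0]
go([519,-22,61],[0,0,-1],bx)
```

```text
t 11.75 pos [520.  -21.3  67.2] x [ 0.998 -0.066  0.005] z [ 0.006  0.003 -1.   ] w 8.7 F [ 1.1 -0.8 -3.3]
shift cm [-0.1   0.08  0.62]
rot deg [-0.2 -0.3  0.7]
```

Emit:
move_arm([
  [0.5, 0, 0, 0.3, 0, -0.3, 0],
  [0.5, 0, 0, 0.2, 0, 0, 0],
  [0.5, 0, 0, 0.1, 0, 0, 0],
  [0.5, 0, 0, 0, 0, 0, 0],
])

```text
time_s: 12.15
position: [520.3, -21.1, 60.8]
ee_rot: [-3.136, 0.102, -0.0]
contact_force: [-0.3, -0.5, -0.4]
width: 0.107
```

Run:
```python
from h import *
go([519,-22,61])
```

```text
t 12.15 pos [520.3 -21.1  60.8] x [ 0.998 -0.065 -0.   ] z [ 0.     0.004 -1.   ] w 9.1 F [-0.3 -0.5 -0.4]
shift cm [-0.12  0.1  -0.03]
```

The weight is off the tool, so it has landed. I'll release and rise.

Emit:
move_arm([
  [3.5, 0, 0, 0, 0, 0, 0],
  [3.5, 0, 0, 0, 0, 0, 0],
  [3.5, 0, 0, 0, 0, 0, 0],
  [3.5, 0, 0, 0, 0, 0, 0],
  [3.5, 0, 0, 0, 0, 0, 0],
  [3.5, 0, 0, -1, 0, 0, 0],
  [3.5, 0, 0, -2, 0, 0, 0],
  [3.5, 0, 0, -3, 0, 0, 0],
  [3.5, 0, 0, -3, 0, 0, 0],
  [7.8, 0, 0, -3, 0, 0, 0],
  [7.8, 0, 0, 0, 0, 0, 0],
])

```text
time_s: 13.25
position: [520.9, -21.6, 188.9]
ee_rot: [-3.136, 0.102, -0.004]
contact_force: [2.1, -0.6, 0.3]
width: 0.74
```

Run:
```python
from h import *
a=np.radians(-4.5);by=[np.sin(a),-np.cos(a),0]
go(None,[0,0,-1],by)
for n in ["wrist","top","scene"]:
    d=ctrl.get_image(n);cv2.imwrite(f"pics/i_{n}.png",d["img"][:,:,::-1])
    if n=="scene": crop(d,280,130,430,260,4,"pics/i_s.png")
```

```text
t 13.25 pos [520.9 -21.6 188.9] x [ 0.998 -0.065  0.002] z [ 0.003  0.003 -1.   ] w 63.2 F [ 2.1 -0.6  0.3]
rot deg [-0.3  0.1 90.8]
```

View pics/i_wrist.png

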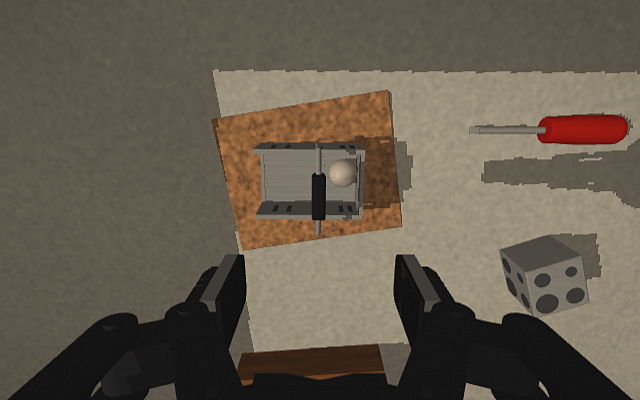

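View pics/i_s.png

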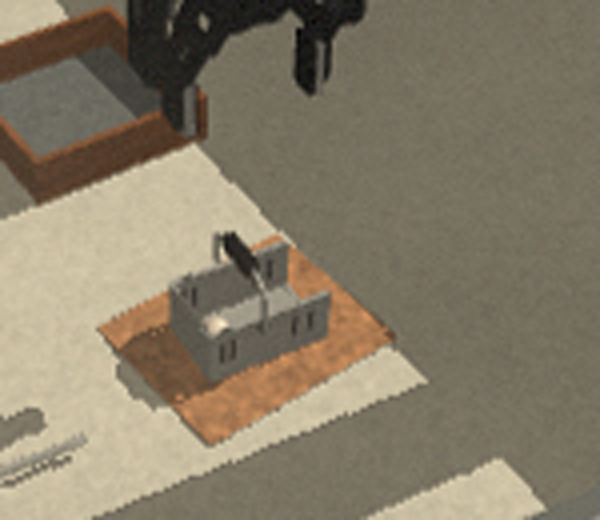

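The basket stands level on the mat, the ball is in the rear at (343,173), and the bail is upright. I'll measure its pose for the side grasp.

Run:
```python
from h import *
d=ctrl.get_image("wrist")
crop(d,240,130,380,240,5,"pics/j.png")
print(d["R"].tolist(),d["t"])
d=ctrl.get_image("top");crop(d,300,190,400,290,6,"pics/j2.png")
```

```text
[[0.9978074251595983, -0.06589891325338029, -0.006138039458827249], [-0.061380002794853956, -0.9560799325046117, 0.2866071491063725], [-0.024755556008265612, -0.2856019886030246, -0.9580285311788586]] [-515.94342483  -12.12599987  341.52622951]
```

View pics/j.png

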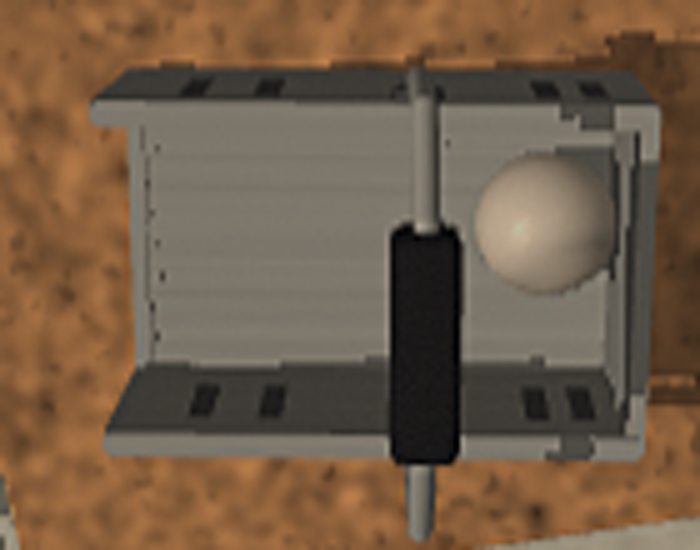

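View pics/j2.png

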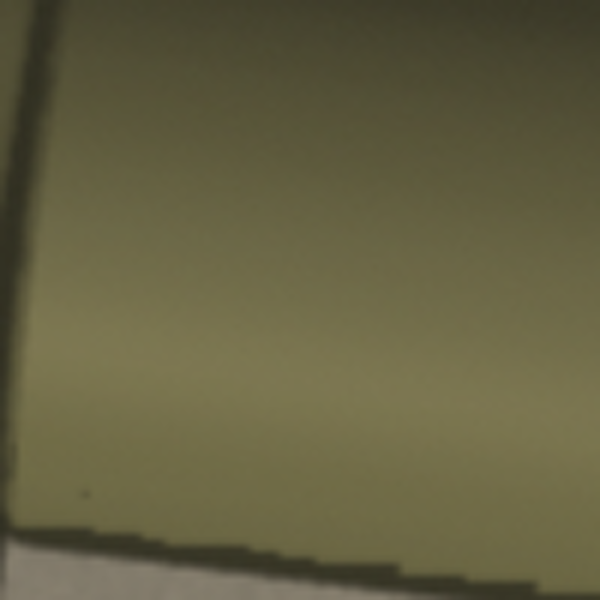

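Run:
```python
from h import *
np.set_printoptions(precision=1,suppress=True)
d=ctrl.get_image("wrist")
P=[(95,102),(660,105),(643,460),(107,457)]
q=np.array([bp(d,(p[0]+.5)/5-.5+240,(p[1]+.5)/5-.5+130,45) for p in P]);print(q,q.mean(0))
for i in range(4):
    e=q[i]-q[i-1];print(np.linalg.norm(e),np.degrees(np.arctan2(e[1],e[0])))
print("grip",bp(d,425/5+240,345/5+130,79))
go()
```

```text
[[469.2  11.9  45. ]
 [557.4   5.7  45. ]
 [553.1 -53.1  45. ]
 [464.4 -47.   45. ]] [511.  -20.6  45. ]
59.08560025860226 85.37810366075458
88.41092553002811 -4.004780290794048
58.971759888876676 -94.1438679089715
88.9042197059555 176.06648930154213
grip [519.  -21.3  79. ]
t 13.55 pos [516.6 -21.1 182.6] x [ 1.  -0.1 -0. ] z [-0.  0. -1.] w 77.9 F [-0.6 -0.3 -0.8]
```

Emit:
move_arm([
  [8.5, 0, 0, 0, 0, 0, 8.4],
  [8.5, 0, 0, 0, 0, 0, 8.4],
  [8.5, 0, 0, 0, 0, 0, 8.4],
  [8.5, 0, 0, 0, 0, 0, 8.4],
  [8.5, 0, 0, 0, 0, 0, 8.4],
  [8.5, 0, 0, 0, 0, 0, 8.4],
  [8.5, 0, 0, 0, 0, 0, 8.4],
  [8.5, 0, 0, 0, 0, 0, 8.4],
  [8.5, 0, 0, 0, 0, 0, 8.4],
  [8.5, 0, 0, 0, 0, 0, 8.4],
  [8.5, 0, -3, 0, 0, 0, 0],
  [8.5, 0, -3, 0, 0, 0, 0],
  [8.5, 0, -2, 0, -7.5, 0, 0],
  [8.5, 0, 0, 0, -7.5, 0, 0],
  [8.5, 0, 0, 0, -7.5, 0, 0],
  [8.5, 0, 0, 0, -7.5, 0, 0],
  [8.5, 0, 0, 0, 0, 0, 0],
])

```text
time_s: 15.25
position: [581.4, -19.1, 153.0]
ee_rot: [1.881, -1.878, -0.597]
contact_force: [-0.6, -0.1, -0.9]
width: 0.999
```

```bash
cat >> h.py <<'E'
def side(org,yaw,tcp,th,back=0):
    """org world, yaw deg, tcp local, th tilt deg -> target"""
    B=Ro.from_euler("z",yaw,degrees=True).as_matrix();t=np.radians(th)
    zl=np.array([-np.sin(t),0,-np.cos(t)]);T=np.array(org)+B@(np.array(tcp)-back*zl)
    print("target",T.round(1));go(T,B@zl,B@[0,-1,0])
E
python3 - <<'E'
from h import *
side([512,-20.7,3],-4.2,[21.5,0,12],30,80)
E
```

```text
target [573.3 -25.2  84.3]
t 15.25 pos [581.4 -19.1 153. ] x [-0.001 -1.    -0.01 ] z [-0.569  0.009 -0.822] w 85.3 F [-0.6 -0.1 -0.9]
shift cm [ 0.68 -3.25  6.1 ]
rot deg [ 4.7 -1.7  3.8]
```

Emit:
move_arm([
  [8.5, 0.4, -2, 2, 4.5, -1.7, 3.7],
  [8.5, 0.2, -1, 2, 0, 0, 0],
  [8.5, 0, -0.5, 2, 0, 0, 0],
  [8.5, 0, 0, 0, 0, 0, 0],
])

```text
time_s: 15.65
position: [577.5, -24.0, 76.6]
ee_rot: [1.86, -2.004, -0.54]
contact_force: [-0.7, -0.7, -1.2]
width: 0.993
```

Run:
```python
from h import *
side([512,-20.7,3],-4.2,[21.5,0,12],30,80)
side([512,-20.7,3],-4.2,[21.5,0,12],30,0)
d=ctrl.get_image("wrist");cv2.imwrite("pics/k.png",d["img"][:,:,::-1])
d=ctrl.get_image("scene");crop(d,270,90,450,240,4,"pics/k_s.png")
```

```text
target [573.3 -25.2  84.3]
t 15.65 pos [577.5 -24.   76.6] x [-0.074 -0.997 -0.001] z [-0.501  0.038 -0.865] w 84.8 F [-0.7 -0.7 -1.2]
shift cm [ 0.15  0.74 -0.46]
rot deg [ 0.1  0.1 -0. ]
target [533.4 -22.3  15. ]
t 15.65 pos [577.5 -24.   76.6] x [-0.074 -0.997 -0.001] z [-0.501  0.038 -0.865] w 84.8 F [-0.7 -0.7 -1.2]
shift cm [0.16 0.72 7.54]
rot deg [ 0.1  0.1 -0. ]
```

View pics/k.png

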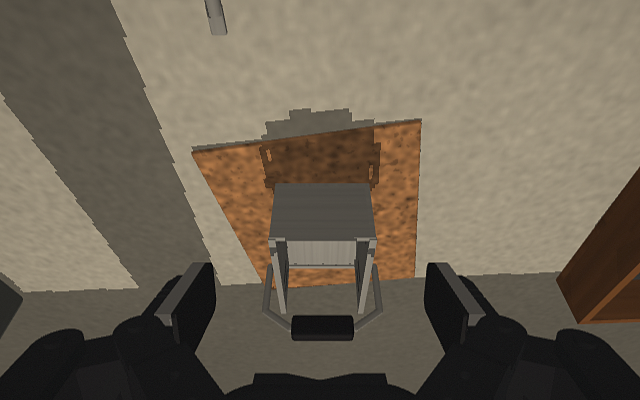

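View pics/k_s.png

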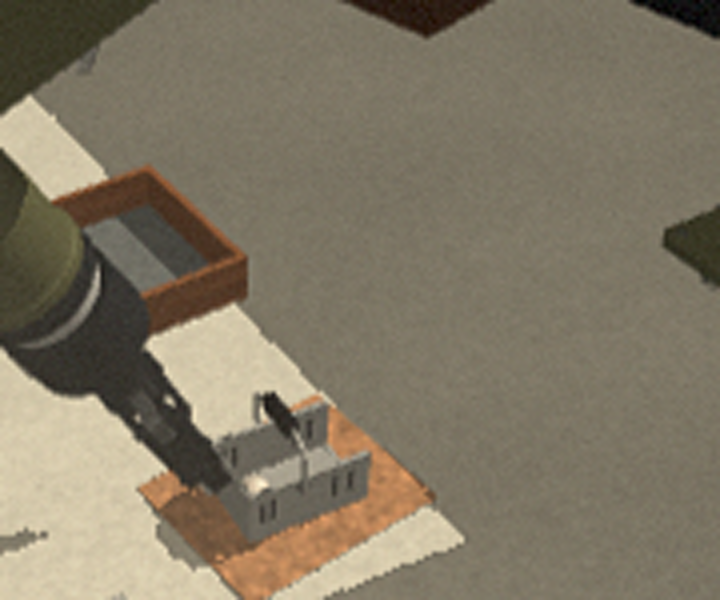

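The fingers straddle the basket symmetrically: it is centred at column 322 and the fingers at 320. I'll advance.

Emit:
move_arm([
  [8.5, 0.1, 0.7, 0, 0, 0, 0],
  [8.5, 0, 0, 1.5, 0, 0, 0],
  [8.5, 0, 0, 1.5, 0, 0, 0],
  [8.5, 0, 0, 1.5, 0, 0, 0],
  [8.5, 0, 0, 0, 0, 0, 0],
])

```text
time_s: 16.25
position: [554.9, -23.3, 51.3]
ee_rot: [1.873, -2.016, -0.52]
contact_force: [0.2, -0.2, -0.2]
width: 0.996
```

Run:
```python
from h import *
side([512,-20.7,3],-4.2,[21.5,0,12],30,0)
```

```text
target [533.4 -22.3  15. ]
t 16.25 pos [554.9 -23.3  51.3] x [-0.073 -0.997 -0.   ] z [-0.482  0.036 -0.875] w 85.1 F [ 0.2 -0.2 -0.2]
shift cm [0.06 0.13 4.22]
rot deg [-1.1  0.  -0. ]
```

Emit:
move_arm([
  [8.5, 0.1, 0.1, 1.3, -1, 0, 0],
  [8.5, 0, 0, 1.3, 0, 0, 0],
  [8.5, 0, 0, 0.9, 0, 0, 0],
  [8.5, 0, 0, 0, 0, 0, 0],
])

```text
time_s: 16.65
position: [538.2, -23.2, 22.6]
ee_rot: [1.866, -2.008, -0.53]
contact_force: [-0.5, 0.3, 0.5]
width: 0.997
```

Run:
```python
from h import *
side([512,-20.7,3],-4.2,[21.5,0,12],30,0)
d=ctrl.get_image("wrist");cv2.imwrite("pics/l.png",d["img"][:,:,::-1])
d=ctrl.get_image("scene");crop(d,270,90,450,240,4,"pics/l_s.png")
```

```text
target [533.4 -22.3  15. ]
t 16.65 pos [538.2 -23.2  22.6] x [-0.073 -0.997  0.   ] z [-0.492  0.036 -0.87 ] w 85.2 F [-0.5  0.3  0.5]
shift cm [-0.06  0.04  0.89]
rot deg [-0.4 -0.   0. ]
```

View pics/l.png

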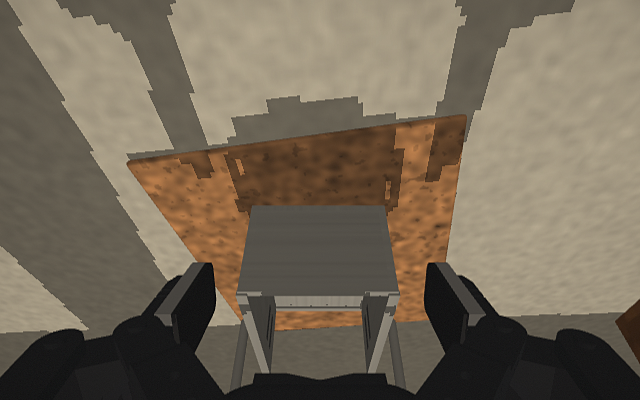

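View pics/l_s.png

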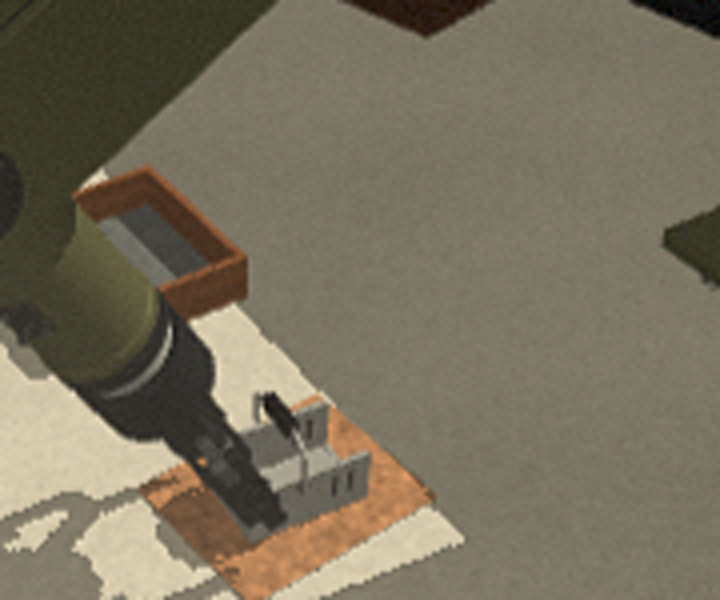

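Emit:
move_arm([
  [8.5, 0, 0, 0.8, -0.4, 0, 0],
  [8.5, 0, 0, 0, 0, 0, 0],
  [5, 0, 0, 0, 0, 0, 0],
  [5, 0, 0, 0, 0, 0, 0],
  [5, 0, 0, 0, 0, 0, 0],
  [5, 0, 0, 0, 0, 0, 0],
  [5, 0, 0, 0, 0, 0, 0],
  [5, 0, 0, 0, 0, 0, 0],
], newtons=60)

```text
time_s: 17.55
position: [537.2, -23.1, 16.3]
ee_rot: [1.865, -2.007, -0.532]
contact_force: [-0.4, 0.2, -0.0]
width: 0.666
```

Run:
```python
from h import *
side([512,-20.7,3],-4.2,[21.5,0,12],30,0)
d=ctrl.get_image("wrist");cv2.imwrite("pics/m.png",d["img"][:,:,::-1])
d=ctrl.get_image("scene");crop(d,270,90,450,240,4,"pics/m_s.png")
```

```text
target [533.4 -22.3  15. ]
t 17.55 pos [537.2 -23.1  16.3] x [-0.073 -0.997  0.   ] z [-0.494  0.036 -0.869] w 56.9 F [-0.4  0.2 -0. ]
shift cm [-0.06  0.27  0.3 ]
rot deg [-0.3 -0.  -0. ]
```

View pics/m.png

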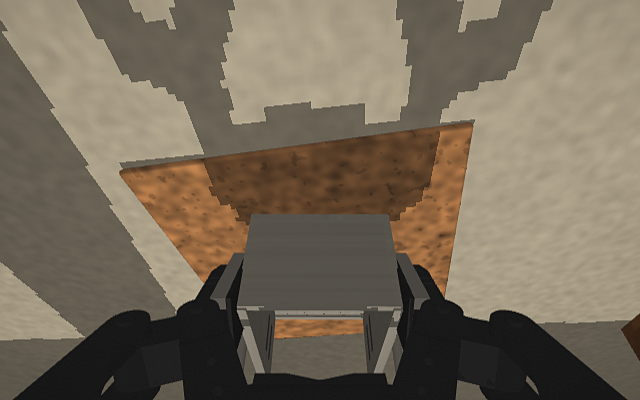

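View pics/m_s.png

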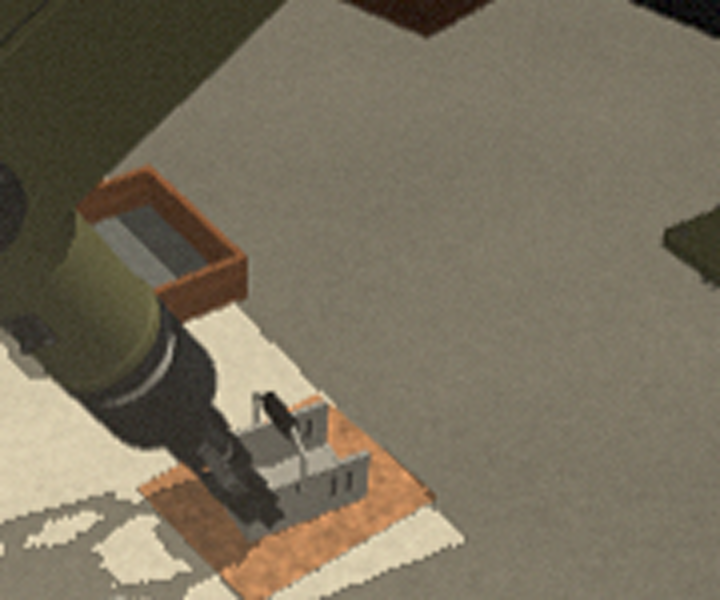

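It's gripped at 57 mm. I'll lift straight up.

Emit:
move_arm([
  [5, 0, 0.2, -0.4, 0, 0, 0],
  [5, 0, 0.4, -0.7, 0, 0, 0],
  [5, 0, 0.5, -0.9, 0, 0, 0],
  [5, 0, 0.5, -0.9, 0, 0, 0],
  [5, 0, 0.5, -0.9, 0, 0, 0],
  [5, 0, 0.5, -0.9, 0, 0, 0],
  [5, 0, 0.5, -0.9, 0, 0, 0],
  [5, 0, 0.5, -0.9, 0, 0, 0],
  [5, 0, 0.5, -0.9, 0, 0, 0],
  [5, 0, 0.5, -0.9, 0, 0, 0],
  [5, 0, 0.5, -0.9, 0, 0, 0],
  [5, 0, 0.5, -0.9, 0, 0, 0],
  [5, 0, 0.2, -0.4, 0, 0, 0],
  [5, 0, 0, 0, 0, 0, 0],
])

```text
time_s: 19.05
position: [539.3, -23.2, 147.7]
ee_rot: [1.867, -2.009, -0.529]
contact_force: [0.8, 1.0, -2.6]
width: 0.67
```

Run:
```python
from h import *
side([550,-288,112],-4.2,[25,0,13],30,0)
d=ctrl.get_image("scene");crop(d,250,50,450,200,4,"pics/n_s.png")
```

```text
target [ 574.9 -289.8  125. ]
t 19.05 pos [539.3 -23.2 147.7] x [-0.073 -0.997  0.   ] z [-0.491  0.036 -0.87 ] w 57.2 F [ 0.8  1.  -2.6]
shift cm [26.33 -5.91 -0.73]
rot deg [-0.5 -0.   0. ]
```

View pics/n_s.png

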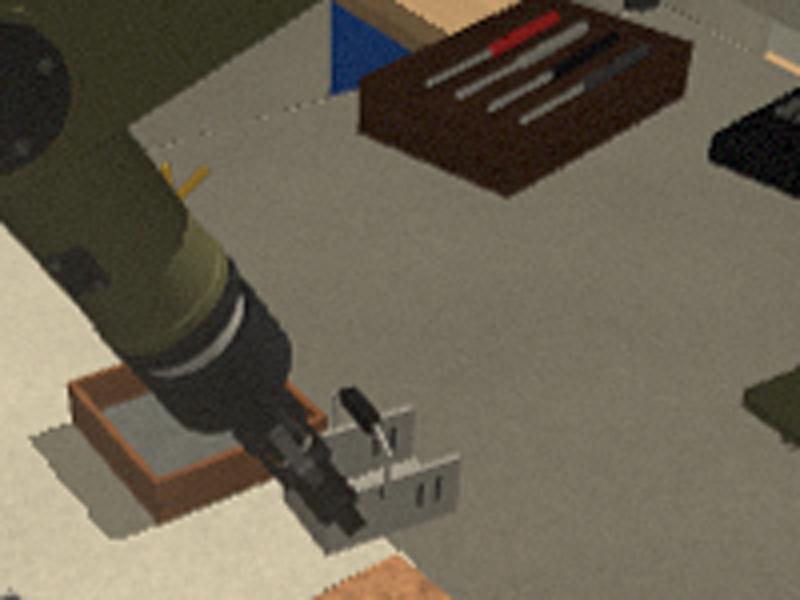

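Emit:
move_arm([
  [5, 0.5, -0.1, 0, 0, 0, 0],
  [5, 1, -0.2, 0, 0, 0, 0],
  [5, 1.5, -0.4, 0, 0, 0, 0],
  [5, 2, -0.5, 0, 0, 0, 0],
  [5, 2, -0.5, 0, 0, 0, 0],
  [5, 2, -0.5, 0, 0, 0, 0],
  [5, 2, -0.5, 0, 0, 0, 0],
  [5, 2, -0.5, 0, 0, 0, 0],
  [5, 2, -0.5, 0, 0, 0, 0],
  [5, 2, -0.5, 0, 0, 0, 0],
  [5, 2, -0.5, 0, 0, 0, 0],
  [5, 2, -0.4, 0, 0, 0, 0],
  [5, 1.5, -0.3, 0, 0, 0, 0],
  [5, 1, 0, 0, 0, 0, 0],
  [5, 0.5, 0, 0, 0, 0, 0],
  [5, 0, 0, 0, 0, 0, 0],
  [5, 0, 0, 0, 0, 0, 0],
])

```text
time_s: 20.8
position: [568.7, -290.8, 114.6]
ee_rot: [1.861, -2.01, -0.536]
contact_force: [0.6, 0.2, -2.9]
width: 0.669
```

Run:
```python
from h import *
side([550,-288,112],-4.2,[25,0,13],30,0)
d=ctrl.get_image("scene");crop(d,200,50,400,200,4,"pics/o_s.png")
d=ctrl.get_image("wrist");cv2.imwrite("pics/o_w.png",d["img"][:,:,::-1])
d=ctrl.get_image("top");cv2.imwrite("pics/o_t.png",d["img"][:,:,::-1])
```

```text
target [ 574.9 -289.8  125. ]
t 20.8 pos [ 568.7 -290.8  114.6] x [-0.077 -0.997 -0.001] z [-0.496  0.039 -0.868] w 57.1 F [ 0.6  0.2 -2.9]
shift cm [-0.14 -0.02 -1.21]
rot deg [-0.2  0.2 -0.2]
```

View pics/o_s.png

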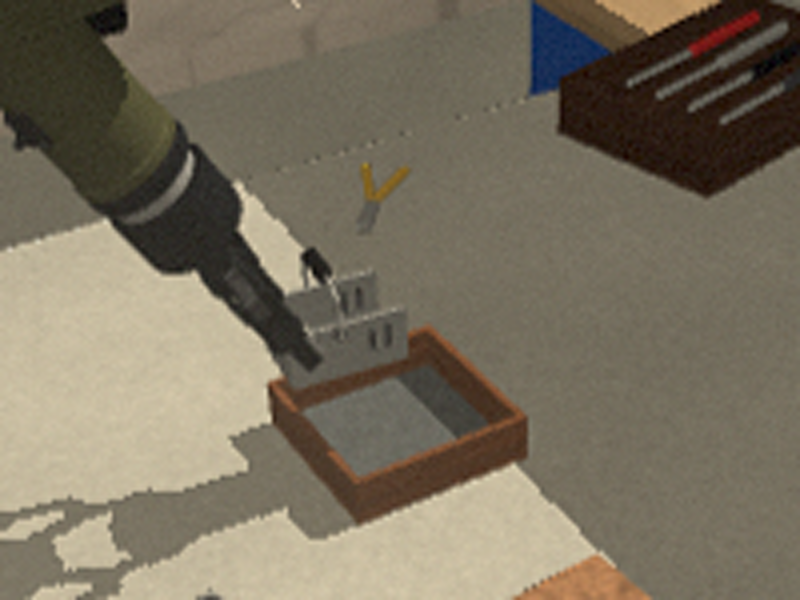

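View pics/o_w.png

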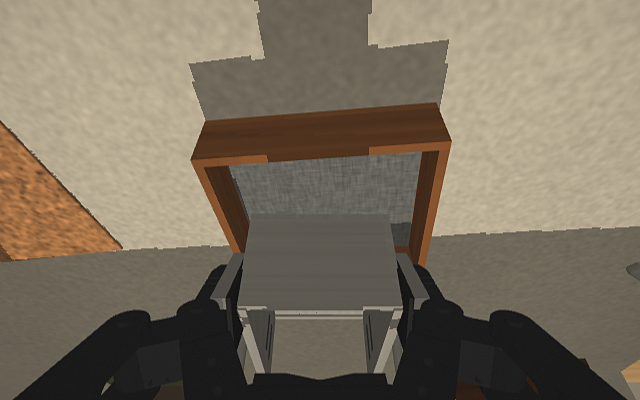

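It's centred over the dish. I'll raise a bit and tip partway (about 20°), then check.

Emit:
move_arm([
  [5, -0.1, 0, -0.8, 0, 0, 0],
  [5, 0, 0, -0.5, 0, 0, 0],
  [5, 0, 0, 0, 1.5, 0, 0],
  [5, 0, 0, 0, 3, 0, 0],
  [5, 0, 0, 0, 3, 0, 0],
  [5, 0, 0, 0, 3, 0, 0],
  [5, 0, 0, 0, 3, 0, 0],
  [5, 0, 0, 0, 3, 0, 0],
  [5, 0, 0, 0, 1.5, 0, 0],
  [5, 0, 0, 0, 0, 0, 0],
])

```text
time_s: 21.95
position: [576.3, -286.3, 130.3]
ee_rot: [2.048, -2.203, -0.205]
contact_force: [0.6, 0.7, -1.6]
width: 0.671
```

Run:
```python
from h import *
B=Ro.from_euler("z",-4.2,degrees=True).as_matrix()
s=ctrl.read_state();R=Ro.from_rotvec(s["ee_rot"]).as_matrix()
zb=B.T@R[:,2];print("tip deg",29.7-np.degrees(np.arctan2(-zb[0],-zb[2])))
side([533,-290,0],-4.2,[42,0,120],-15,0)
```

```text
tip deg 19.042370870095695
target [ 574.9 -293.1  120. ]
t 21.95 pos [ 576.3 -286.3  130.3] x [-0.073 -0.997  0.001] z [-0.184  0.013 -0.983] w 57.3 F [ 0.6  0.7 -1.6]
shift cm [ 0.68 -0.1   1.03]
rot deg [25.7 -0.   0. ]
```

Emit:
move_arm([
  [5, 0, 0, 0.3, 1.5, 0, 0],
  [5, 0, 0, 0.2, 2.5, 0, 0],
  [5, 0, 0, 0.2, 3, 0, 0],
  [5, 0, 0, 0.1, 3, 0, 0],
  [5, 0, 0, 0, 3, 0, 0],
  [5, 0, 0, 0, 3, 0, 0],
  [5, 0, 0, 0, 3, 0, 0],
  [5, 0, 0, 0, 3, 0, 0],
  [5, 0, 0, 0, 2, 0, 0],
  [5, 0, 0, 0, 1, 0, 0],
  [5, 0, 0, 0, 0, 0, 0],
  [5, 0, 0, 0, 0, 0, 0],
  [5, 0, 0, 0, 0, 0, 0],
  [5, 0, 0, 0, 0, 0, 0],
])

```text
time_s: 23.35
position: [574.4, -283.8, 124.6]
ee_rot: [-2.016, 2.157, -0.282]
contact_force: [-0.4, -0.5, -3.3]
width: 0.673
```

Run:
```python
from h import *
B=Ro.from_euler("z",-4.2,degrees=True).as_matrix()
s=ctrl.read_state();R=Ro.from_rotvec(s["ee_rot"]).as_matrix()
zb=B.T@R[:,2];print("tip deg",29.7-np.degrees(np.arctan2(-zb[0],-zb[2])))
side([533,-290,0],-4.2,[42,0,120],-15,0)
d=ctrl.get_image("scene");crop(d,200,50,400,200,4,"pics/p_s.png")
d=ctrl.get_image("wrist");cv2.imwrite("pics/p_w.png",d["img"][:,:,::-1])
```

```text
tip deg 44.55068540170572
target [ 574.9 -293.1  120. ]
t 23.35 pos [ 574.4 -283.8  124.6] x [-0.068 -0.998  0.001] z [ 0.256 -0.018 -0.967] w 57.5 F [-0.4 -0.5 -3.3]
shift cm [0.92 0.01 0.47]
rot deg [0.1 0.  0.3]
```

View pics/p_s.png

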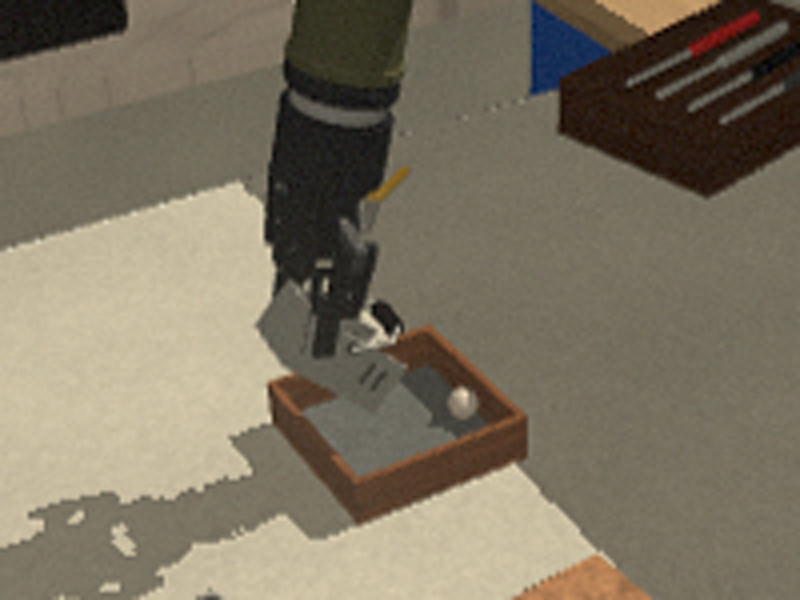

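View pics/p_w.png

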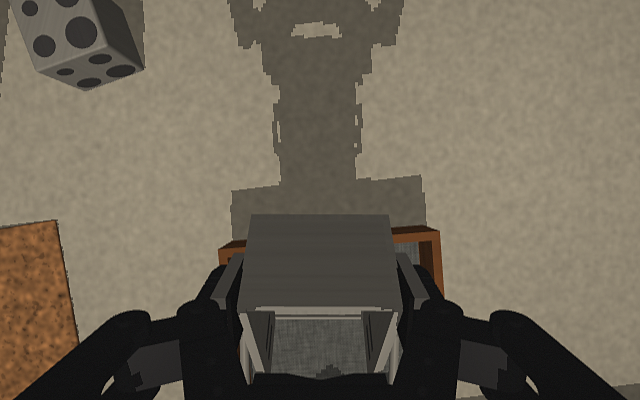

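The ball lies in the dish at about (460,402) in the crop, and the tip angle is 44.6°. I'll hold briefly, then level.

Emit:
move_arm([
  [5, 0, 0, 0, 0, 0, 0],
  [5, 0, 0, 0, 0, 0, 0],
  [5, 0, 0, 0, 0, 0, 0],
  [5, 0, 0, -1, 0, 0, 0],
  [5, 0, 0, -1, -3, 0, 0],
  [5, 0, 0, -0.5, -4, 0, 0],
  [5, 0, 0, 0, -4, 0, 0],
  [5, 0, 0, 0, -4, 0, 0],
  [5, 0, 0, 0, -4, 0, 0],
  [5, 0, 0, 0, -4, 0, 0],
  [5, 0, 0, 0, -4, 0, 0],
  [5, 0, 0, 0, -4, 0, 0],
  [5, 0, 0, 0, -4, 0, 0],
  [5, 0, 0, 0, -3, 0, 0],
  [5, 0, 0, 0, -2, 0, 0],
  [5, 0, 0, 0, -1, 0, 0],
  [5, 0, 0, 0, 0, 0, 0],
])

```text
time_s: 25.15
position: [571.7, -285.2, 159.5]
ee_rot: [1.891, -2.039, -0.477]
contact_force: [-1.0, 0.0, -2.2]
width: 0.667
```

Run:
```python
from h import *
side([512,-20.7,120],-4.2,[25.3,0,13.3],29.7,0)
d=ctrl.get_image("scene");crop(d,200,50,400,200,4,"pics/q_s.png")
```

```text
target [537.2 -22.6 133.3]
t 25.15 pos [ 571.7 -285.2  159.5] x [-0.073 -0.997  0.007] z [-0.448  0.027 -0.893] w 57.0 F [-1.   0.  -2.2]
shift cm [-25.96   3.7    4.59]
rot deg [-3.  -0.3 -0.2]
```

View pics/q_s.png

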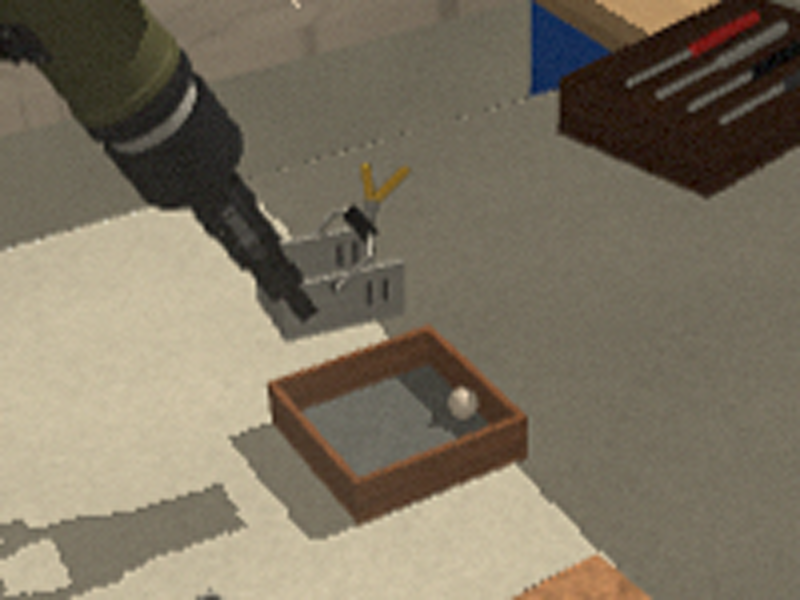

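Emit:
move_arm([
  [5, -0.6, 0.1, 0, -1.5, 0, 0],
  [5, -1.2, 0.2, 0, -1.5, 0, 0],
  [5, -2, 0.3, 0, 0, 0, 0],
  [5, -2, 0.3, 0, 0, 0, 0],
  [5, -2, 0.3, 0, 0, 0, 0],
  [5, -2, 0.3, 0.2, 0, 0, 0],
  [5, -2, 0.3, 0.4, 0, 0, 0],
  [5, -2, 0.3, 0.4, 0, 0, 0],
  [5, -2, 0.3, 0.4, 0, 0, 0],
  [5, -2, 0.3, 0.4, 0, 0, 0],
  [5, -2, 0.3, 0.4, 0, 0, 0],
  [5, -2, 0.3, 0.4, 0, 0, 0],
  [5, -1.2, 0.2, 0.4, 0, 0, 0],
  [5, -0.8, 0, 0, 0, 0, 0],
  [5, 0, 0, 0, 0, 0, 0],
  [5, 0, 0, 0, 0, 0, 0],
])

```text
time_s: 26.8
position: [539.6, -20.5, 150.8]
ee_rot: [1.863, -2.003, -0.523]
contact_force: [-0.1, -0.4, -2.7]
width: 0.667
```

Run:
```python
from h import *
side([512,-20.7,50],-4.2,[25.3,0,13.3],29.7,0)
```

```text
target [537.2 -22.6  63.3]
t 26.8 pos [539.6 -20.5 150.8] x [-0.07  -0.997  0.008] z [-0.495  0.028 -0.869] w 57.0 F [-0.1 -0.4 -2.7]
shift cm [ 0.16 -4.14  7.71]
rot deg [-0.  -0.5 -0.1]
```

Emit:
move_arm([
  [5, 0.1, -0.2, 0.4, 0, -0.5, 0],
  [5, 0, -0.5, 0.9, 0, 0, 0],
  [5, 0, -0.5, 0.9, 0, 0, 0],
  [5, 0, -0.5, 0.9, 0, 0, 0],
  [5, 0, -0.5, 0.9, 0, 0, 0],
  [5, 0, -0.5, 0.9, 0, 0, 0],
  [5, 0, -0.5, 0.9, 0, 0, 0],
  [5, 0, -0.4, 0.8, 0, 0, 0],
  [5, 0, -0.2, 0.4, 0, 0, 0],
  [5, 0, 0, 0, 0, 0, 0],
  [5, 0, 0, 0, 0, 0, 0],
])

```text
time_s: 27.9
position: [537.9, -24.8, 62.1]
ee_rot: [1.858, -2.012, -0.535]
contact_force: [-0.1, 0.2, -2.6]
width: 0.67
```

Run:
```python
from h import *
side([512,-20.7,3],-4.2,[25.3,0,13.3],29.7,0)
d=ctrl.get_image("scene");crop(d,270,110,420,240,5,"pics/r_s.png")
```

```text
target [537.2 -22.6  16.3]
t 27.9 pos [537.9 -24.8  62.1] x [-0.079 -0.997  0.001] z [-0.495  0.039 -0.868] w 57.2 F [-0.1  0.2 -2.6]
shift cm [-0.23 -2.2   4.01]
rot deg [ 0.1  0.1 -0.3]
```

View pics/r_s.png

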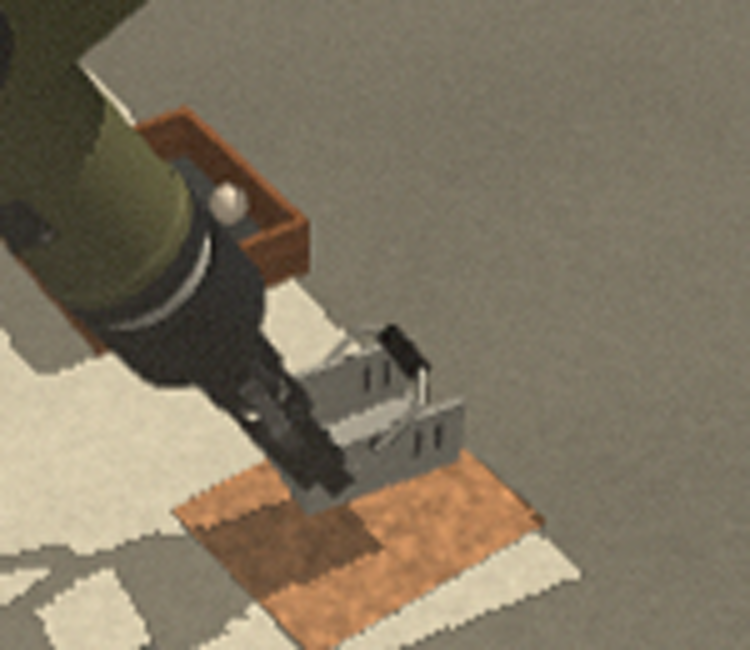

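Emit:
move_arm([
  [5, -0.2, -0.3, 0.6, 0, 0, 0],
  [5, 0, -0.3, 0.6, 0, 0, 0],
  [5, 0, -0.3, 0.6, 0, 0, 0],
  [5, 0, -0.3, 0.6, 0, 0, 0],
  [5, 0, -0.3, 0.5, 0, 0, 0],
  [5, 0, -0.1, 0.2, 0, 0, 0],
  [5, 0, 0, 0, 0, 0, 0],
])

```text
time_s: 28.65
position: [537.3, -22.5, 25.1]
ee_rot: [1.86, -2.013, -0.532]
contact_force: [-0.1, 0.2, -2.6]
width: 0.667
```

Run:
```python
from h import *
side([512,-20.7,3],-4.2,[25.3,0,13.3],29.7,0)
```

```text
target [537.2 -22.6  16.3]
t 28.65 pos [537.3 -22.5  25.1] x [-0.079 -0.997  0.001] z [-0.493  0.038 -0.869] w 56.9 F [-0.1  0.2 -2.6]
shift cm [ 0.   -0.43  0.77]
rot deg [-0.   0.1 -0.3]
```

Emit:
move_arm([
  [5, 0, -0.2, 0.3, 0, 0, 0],
  [5, 0, -0.1, 0.2, 0, 0, 0],
  [5, 0, -0.1, 0.2, 0, 0, 0],
  [5, 0, 0, 0, 0, 0, 0],
])

```text
time_s: 29.05
position: [537.7, -22.7, 16.6]
ee_rot: [1.86, -2.014, -0.531]
contact_force: [-0.2, 1.3, -3.0]
width: 0.674
```

Run:
```python
from h import *
side([512,-20.7,3],-4.2,[25.3,0,13.3],29.7,0)
```

```text
target [537.2 -22.6  16.3]
t 29.05 pos [537.7 -22.7  16.6] x [-0.079 -0.997  0.001] z [-0.493  0.038 -0.869] w 57.6 F [-0.2  1.3 -3. ]
shift cm [-0.01  0.03  0.05]
rot deg [-0.1  0.1 -0.3]
```

Emit:
move_arm([
  [5, 0, -0.05, 0.1, 0, 0, 0],
  [5, 0, 0, 0, 0, 0, 0],
])

```text
time_s: 29.25
position: [537.9, -22.7, 16.5]
ee_rot: [1.86, -2.014, -0.531]
contact_force: [0.0, 0.6, -2.0]
width: 0.669
```

Run:
```python
from h import *
go()
```

```text
t 29.25 pos [537.9 -22.7  16.5] x [-0.079 -0.997  0.001] z [-0.492  0.038 -0.87 ] w 57.1 F [ 0.   0.6 -2. ]
```

Emit:
move_arm([
  [5, 0, -0.1, 0.15, 0, 0, 0],
  [5, 0, 0, 0, 0, 0, 0],
])

```text
time_s: 29.45
position: [538.2, -22.7, 16.6]
ee_rot: [1.86, -2.014, -0.531]
contact_force: [0.3, -1.2, -2.9]
width: 0.669
```

Run:
```python
from h import *
go()
```

```text
t 29.45 pos [538.2 -22.7  16.6] x [-0.079 -0.997  0.001] z [-0.492  0.038 -0.87 ] w 57.1 F [ 0.3 -1.2 -2.9]
```

Emit:
move_arm([
  [5, 0, -0.1, 0.3, 0, 0, 0],
  [5, 0, 0, 0, 0, 0, 0],
])

```text
time_s: 29.65
position: [538.8, -22.8, 16.9]
ee_rot: [1.861, -2.015, -0.529]
contact_force: [0.2, 0.0, -2.2]
width: 0.67
```

Run:
```python
from h import *
go()
d=ctrl.get_image("scene");crop(d,270,110,420,240,5,"pics/s_s.png")
```

```text
t 29.65 pos [538.8 -22.8  16.9] x [-0.079 -0.997  0.001] z [-0.491  0.038 -0.871] w 57.2 F [ 0.2  0.  -2.2]
```

View pics/s_s.png

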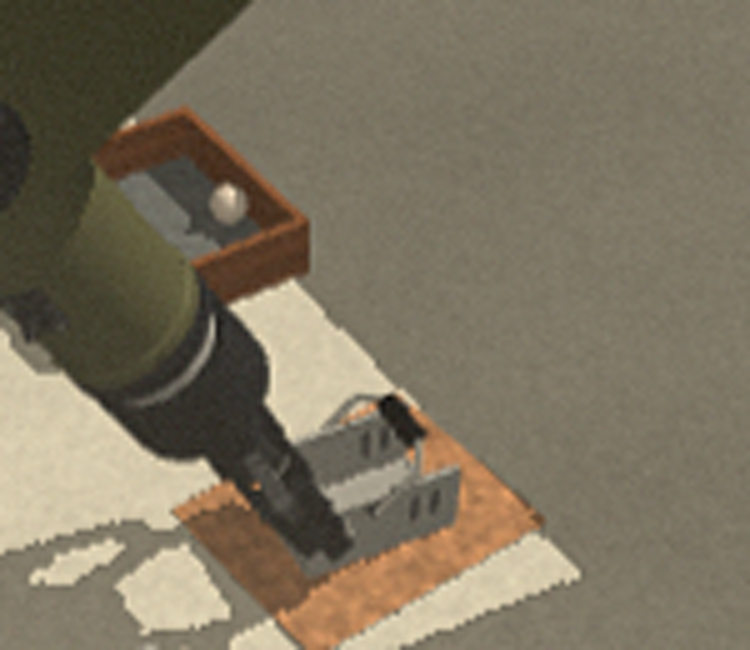

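Emit:
move_arm([
  [5, 0, -0.2, 0.4, 0, 0, 0],
])

```text
time_s: 29.8
position: [539.2, -22.8, 16.1]
ee_rot: [1.861, -2.015, -0.529]
contact_force: [4.0, -0.4, 42.6]
width: 0.663
```

Run:
```python
from h import *
go()
```

```text
t 29.8 pos [539.2 -22.8  16.1] x [-0.079 -0.997  0.001] z [-0.49   0.038 -0.871] w 56.7 F [ 4.  -0.4 42.6]
```

That push read 42.6 N, so the basket is firmly on the mat. I'll stop pressing and let go.

Emit:
move_arm([
  [5, 0, 0, 0, 0, 0, 0],
])

```text
time_s: 29.9
position: [539.5, -22.8, 17.1]
ee_rot: [1.862, -2.016, -0.529]
contact_force: [0.1, 0.6, -2.3]
width: 0.671
```

Run:
```python
from h import *
go()
```

```text
t 29.9 pos [539.5 -22.8  17.1] x [-0.079 -0.997  0.001] z [-0.49   0.038 -0.871] w 57.3 F [ 0.1  0.6 -2.3]
```

Emit:
move_arm([
  [8.5, 0, 0, 0, 0, 0, 0],
  [8.5, 0, 0, 0, 0, 0, 0],
  [8.5, 0, 0, 0, 0, 0, 0],
  [8.5, 0, 0, 0, 0, 0, 0],
  [8.5, 0, 0, -1, 0, 0, 0],
  [8.5, 0, 0, -2, 0, 0, 0],
  [8.5, 0, 0, -2.5, 0, 0, 0],
  [8.5, 0, 0, -2.5, 0, 0, 0],
  [8.5, 0, 0, -2.5, 0, 0, 0],
  [8.5, 0, 0, -2.5, 0, 0, 0],
  [8.5, 0, 0, 0, 0, 0, 0],
  [8.5, 0, 0, 0, 0, 0, 0],
])

```text
time_s: 31.1
position: [605.0, -27.9, 133.5]
ee_rot: [1.859, -2.012, -0.534]
contact_force: [-1.2, 0.0, -0.8]
width: 0.996
```

Run:
```python
from h import *
go()
d=ctrl.get_image("scene");crop(d,240,110,420,240,4.4,"pics/t_s.png")
d=ctrl.get_image("wrist");cv2.imwrite("pics/t_w.png",d["img"][:,:,::-1])
d=ctrl.get_image("top");cv2.imwrite("pics/t_t.png",d["img"][:,:,::-1])
```

```text
t 31.1 pos [605.  -27.9 133.5] x [-0.079 -0.997  0.001] z [-0.495  0.039 -0.868] w 85.0 F [-1.2  0.  -0.8]
```

View pics/t_s.png

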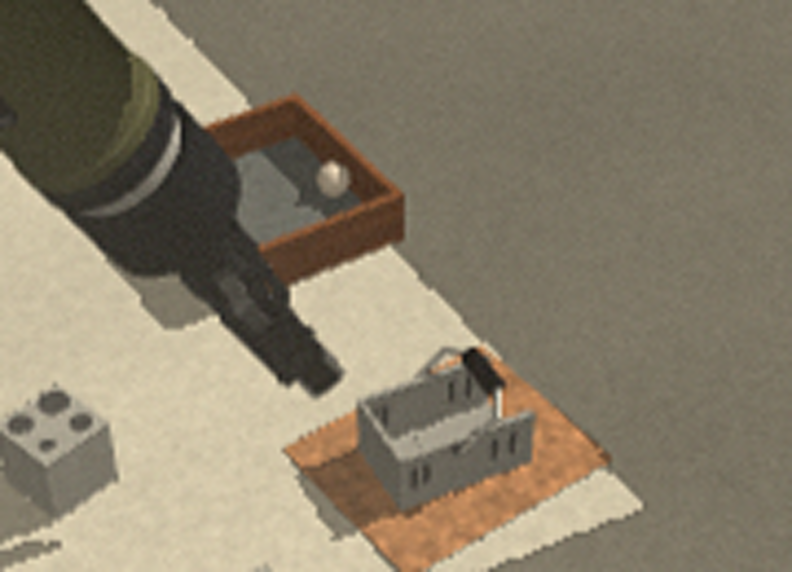

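View pics/t_w.png

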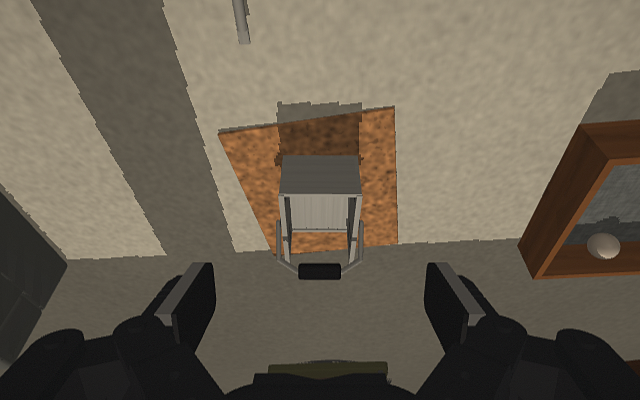

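View pics/t_t.png

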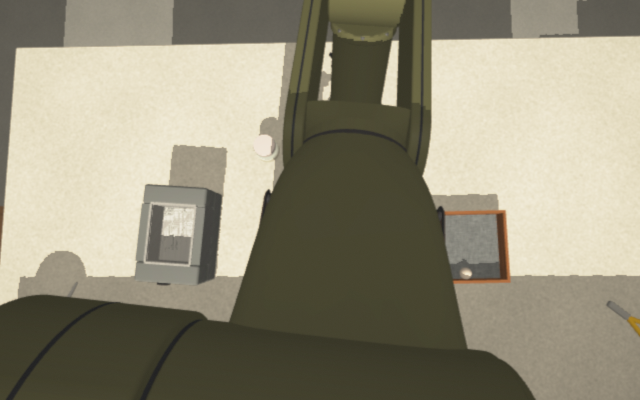

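The basket stands flat on the mat and is released. The ball is in the dish at (465,272) in the top view, and the dish, jar and cube are where they were. One last numeric check, then I'll hand in.

Run:
```python
from h import *
d=ctrl.get_image("top");b=bp(d,465.5,272,18.5);print("ball",b.round(1),"rel dish",(b-[498,-287.5,0]).round(1))
d2=ctrl.get_image("scene");a=d2["img"].astype(int)
d3=ctrl.get_image("scene");print("diff near dish",np.abs(d3["img"].astype(int)-a)[130:180,260:340].mean(), "mat",np.abs(d3["img"].astype(int)-a)[180:245,300:385].mean())
go();print(np.abs(ctrl.read_state()["joint_vel"]).max())
ctrl.sign_off()
```

```text
ball [ 443.3 -283.4   18.5] rel dish [-54.7   4.1  18.5]
diff near dish 2.6405 mat 2.2534539969834086
t 31.4 pos [603.9 -27.8 132.6] x [-0.079 -0.997  0.001] z [-0.497  0.039 -0.867] w 84.8 F [-0.2  0.   0.5]
0.0045486664714377
the job is handed in; nothing more can be done
```

I've handed the job in at about 31 s of the 72 s, and the last pictures show the task done. No verdict is reported.

**What I did:**
- I lifted the basket by its bail out of the cleaner, set it on the cork mat with the ball still in the rear, and let go.
- I re-gripped the side walls with the gripper tilted about 30°, clear of the bail. I then tipped the basket to about 44.6° over the dish until the ball rolled out.
- I levelled the basket, stood it back on the mat and released it.

**Last checks:**
- **Ball:** it lies in the dish about 55 mm from the centre towards the robot (the limit is 70 mm), against the near wall. It sat at the same place in every picture after the pour.
- **Basket:** it looks level and central on the mat, and the gripper is well clear. I judged this by eye and did not re-measure it numerically after the final placing.
- **Surroundings:** the dish, jar and doming block look unmoved. I saw only part of the screwdriver at the end, and it looked in place.
- **Picture difference:** two consecutive scene pictures differed by only 2 to 3 grey levels around the dish and mat. I took that as image noise.

**Off plan:** the final set-down was firmer than I wanted. The force reading did not change at contact, so I stepped down again and measured about 43 N. That is under the 60 N limit, but the reading was taken at the end of a step, so the peak between readings is not known.

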